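Fit a bayonet filter cartridge

TASK

Fit the blue filter cartridge into the bayonet socket of the filter base on the bench. It lies on its side, so first lay it in the sloping rest with its yellow grip bar uppermost and let go, then take it again by the grip bar, stand it in the socket with its two lugs in the open slots (white marks), push it down against the spring, turn it a quarter turn clockwise seen from above until the lugs are at the red dots, and let the spring lift them into their notches so that it clicks home and stays locked, upright. Do not knock over or shift the other things on the bench.

Things in the scene. Friction and masses are not known exactly. Their poses are not given: they have to be found in the camera images.
- cartridge: filter cartridge, 140 mm long, 0.18 to 0.35 kg. Origin mid-length on its axis; own z runs from the spigot end (z -70 mm) to the grip end (z +70). Blue octagonal case, 50 mm across flats (flats face own +-x, +-y and diagonals), z -38 to +38. Starts lying on a flat, axis 25 mm up, own x vertical, pointing any way. Half a turn about own z makes no difference
- cartridge_foot (a point): centre of the end face of the cartridge's white round spigot, own z = -70 mm. Spigot 37 mm across, z -70 to -38, tapering to 30 mm at the end. Two black lugs on it at own +x and -x: 8 mm wide, reaching 24 mm from the axis, z -65 to -58; a white stripe on the case above each
- cartridge_grip (a point): on the cartridge's axis inside the yellow grip bar, own z = +58 mm. Bar: 44 mm along own x, 16 mm thick along own y, z +38 to +70, standing on the flat end of the case; fingers go on its two 44 mm wide faces
- filter_base: filter base, fixed: grey disc 100 mm across, 12 mm thick, two brass nipples on its own +x side (to 68 mm from the axis); on it an upright aluminium socket, 57 mm across (66 mm below z 23), bore 40.6 mm, rim 52 mm above the bench. Origin on the bench on the socket's axis, own z up. Slots at own +-x (white marks on the disc), notches at own +-y (red dots)
- slot_entry (a point): middle of the mouth of the slot at the base's own +x, on the rim (24 mm from the axis, 52 mm above the bench); its twin is at own -x. Slots 11 mm wide, open at the top. Low down each runs on sideways, clockwise seen from above only, as a channel (floor 23 mm, roof 36 mm above the bench) that ends in a notch a quarter turn on
- notch (a point): the notch at the base's own -y, 24 mm from the axis, at its roof, 40 mm above the bench; its twin is at own +y. 11 mm wide, roof 4 mm higher than the channel's: the spring lifts the lugs into it and they lock
- socket_home (a point): on the socket's axis, 28 mm above the bench: where the spigot's end (cartridge_foot) is when locked home, the cartridge's own x along the base's own y. To turn under the channel roof the foot must be pushed 6 mm deeper, to 20 to 23 mm above the bench; at 20 mm the case meets the rim
- spring_plate (a joint): travel of the sprung steel plate in the bore, m, growing downward: 0 free (plate top 34 mm above the bench, 6 mm above home), 0.006 with the cartridge home, 0.014 with the case on the rim. Pushes up with 7 N at 0, 14 N at 0.014, so it carries the cartridge's weight without giving
- rest: sloping rest, fixed: grey trough at 45 degrees on a dark steel foot 64 x 88 mm. Origin on the bench near the foot's centre; the trough rises toward own +y, floor 21 mm wide, 64 mm long, upper end 74 mm above the bench; sides splay at 45 degrees to about 11 mm over the floor and centre a flat of the case; an orange lip 5 mm high at the lower end stops the end of the blue case
- rest_seat (a point): where the cartridge's origin is when it lies in the rest against the lip, grip end up, its axis leaning 45 degrees from upright toward the rest's own +y: 25 mm out from the trough's floor, 38 mm up the slope from the lip
- wax_block: red and white wax block, 28 x 54 x 18 mm, lying; bystander
- cast_old: white plaster tooth cast, 54 x 65 x 31 mm; bystander
- white_tub: white screw-lid tub, 58 mm across, 40 mm high; bystander
- petri_dish: clear round dish, 61 mm across, 12 mm high; bystander
- matchbox: yellow matchbox, 35 x 63 x 14 mm, lying; bystander
- tape_roll: roll of masking tape, 81 mm across, 19 mm high, lying; bystander

How it is judged:
By the outcome, as a careful person would: the job done as asked, in the order asked, and still so for the second after the job is handed in, with the robot touching nothing.
It also fails if it takes over 67 s, if anything falls off the work surface, if the arm or the gripper's body presses on something with over 40 N, if the wrist force passes 120 N, or if a joint passes its speed limit or range.

ROBOT

A 6-joint arm with a two-finger parallel gripper is mounted at the origin on a cart in front of the work surface, level with it; the furniture and walls round the work are solid. World frame = base frame: x ahead of the robot, y to its left, z up, the work surface at z = 0. Lengths are in m, angles in rad, forces in N, time in s.
With the tool pointing down it reaches from about 0.425 to 0.95 m from the base axis. Payload 3.5 kg.
Tool frame: the origin (TCP) lies midway between the tips of the shut fingers; the grasp point (between the pads) lies 19 mm behind it; z points along the fingers, y is the line along which they close (so a half turn about z gives the same grasp; the last joint's range is limited). The gripper opens to 85 mm and grips with 20 to 120 N. Pads are 22 mm wide; open, the fingers measure 114 mm over their backs; the gripper's body (76 mm by 85 mm) begins 54 mm behind the grasp point. The pads swing forward as they close: fully open they stand 13 mm farther back than shut.
Start: joints at [-1.364, 0.286, 1.577, -0, 1.279, -0.15], TCP at [0.236, -0.632, 0.202] pointing down, gripper open.
Joint ranges: [-2.77, 2.77], [-0.9, 2.22], [0.21, 2.48], [-1.53, 4.67], [0.24, 2.81], [-2.84, 2.84]. Speed limits (rad/s): [2.79, 2.79, 3.14, 3.14, 3.14, 3.14].

INTERFACE

Orientations are given as a unit quaternion [x, y, z, w].
In Python, from plant import ctrl gives the robot as it stands.
- The arm moves only by the tool send_rows, never from a script. Its argument "series" is a list that holds one entry, the list of rows, each a list of 7 numbers: the shift along the tool's x, y, z in cm, then the turn, a rotation vector about the tool's x, y, z in rad, then the opening, from -1 (shut) to 1 (fully open). In form: [[[x, y, z, rx, ry, rz, jaw], ...]]. A call has 1 to 10 rows; each row shifts and turns the commanded pose from where the row before left it, along the tool's axes as they then stand; what a row does not reach is not made up. A row lasts 1/8 s, in which the tool goes at most 62.5 mm and 10.7 degrees, less where a joint would pass 70% of its speed; a pose out of reach is approached as far as the arm can. A call is refused whole if a number of a shift passes 6.25 or a number of a turn 0.188, either way. A call with a gripper value outside its range is refused whole. The fingers move at their own pace and stop on an object; "force" is the grip in N (left out, the last holds). Time passes only in rows, so rows that do not move let the fingers close. It gives the time, the measured TCP pose, the force, the opening and the grip force at its end, in the units of the state.
- ctrl.get_state(): the state, without advancing time (a new reading comes with each control period).
- ctrl.read_camera(name): name is "scene" or "top" or "wrist"; returns a dict with "img" (400x640x3 uint8, red, green, blue), "fx", "fy", "cx", "cy" (pixels), "R" (3x3) and "t" (3): a world point X has camera coordinates R X + t; the wrist camera has in their place "hand_eye" (4x4, takes a point from camera to tool coordinates, whose origin is the TCP and whose axes are the flange's). Camera axes: x right, y down, z forward; pixel columns grow to the right and rows downward; lengths in m; the calibration is good to about 2 mm. A picture is of the moment at which its call begins: read the wrist's pose just before it. There is no depth.
- ctrl.sign_off(): hands the job in; it is judged then, once.
The state is a dict: "time": time; "qpos": joint angles; "dq": joint speeds; "joint_efforts": joint torques, N m; "eef_pos": TCP position; "tcp_rot": TCP orientation; "contact_force": force on the tool from outside, world axes, zero at the start; "wrist_torque": the same for the moment, N m; "opening": opening from 0.0 (shut) to 1.0 (fully open); "finger_force": force on a finger pad.
Only numpy, scipy, OpenCV 4.12 (cv2) and the standard library are available. Lean on these libraries where they do the work, as an engineer would, in place of code of your own. Each camera call takes 0.05 s, during which the arm holds its last target. There are 200 camera calls.

## Working session

There is one attempt and no reset: what is moved stays moved. The work goes in short steps, Python scripts to look and compute and a tool call to move; the robot and the scene stay as the last step left them, time stands still between calls to the robot, and variables do not carry over. Pictures are saved under pics/ and viewed, at most 10 in all, crops included, and the job is handed in when it is done.

Besides the shell and the picture viewer there is one more tool, called after ">>>" as name(argument=value, ...) on one line, values as JSON. send_rows: Moves the arm, as the interface text tells. Its arguments: {"type":"object","properties":{"series":{"type":"array"},"force":{"type":"number"}},"required":["series"]}

```bash
mkdir -p pics; ls
python3 - <<'E'
from plant import ctrl
import cv2,numpy as np
s=ctrl.get_state();print({k:np.round(v,3).tolist() for k,v in s.items()})
for n in("top","scene"):
    c=ctrl.read_camera(n);cv2.imwrite(f"pics/{n}0.png",c["img"][:,:,::-1])
    print(n,c["fx"],c["fy"],c["cx"],c["cy"],np.round(c["R"],3).tolist(),np.round(c["t"],3))
c=ctrl.read_camera("wrist");print(c["hand_eye"],c["fx"])
E
```

```text
pics
{'time': 0.0, 'qpos': [-1.364, 0.287, 1.578, 0.0, 1.279, -0.15], 'dq': [-0.001, -0.002, 0.003, 0.001, -0.0, 0.001], 'joint_efforts': [-0.001, -40.599, -29.263, -0.0, 0.006, -0.0], 'eef_pos': [0.236, -0.632, 0.2], 'tcp_rot': [0.984, 0.177, -0.0, -0.001], 'contact_force': [0.152, -0.528, -0.306], 'wrist_torque': [0.01, -0.071, 0.027], 'finger_force': 0.0, 'opening': 0.999}
top 516.3423847019492 516.3423847019492 310.7322090537676 203.69260794252386 [[0.022, -1.0, 0.013], [-0.984, -0.024, -0.177], [0.177, -0.009, -0.984]] [-0.07   0.477  1.43 ]
scene 392.67102518754376 392.67102518754376 316.96549607324687 200.0128546357918 [[-0.434, -0.901, 0.001], [-0.542, 0.26, -0.799], [0.72, -0.348, -0.601]] [0.18  0.335 0.861]
[[ 1.52885183e-03 -9.58032665e-01 -2.86654978e-01  7.24961349e-02]
 [ 9.99998363e-01  1.74225305e-03 -4.89389740e-04 -5.74592745e-04]
 [ 9.68276866e-04 -2.86653760e-01  9.58033759e-01 -1.72232776e-01]
 [ 0.00000000e+00  0.00000000e+00  0.00000000e+00  1.00000000e+00]] 299.76983817461297
```

View pics/top0.png

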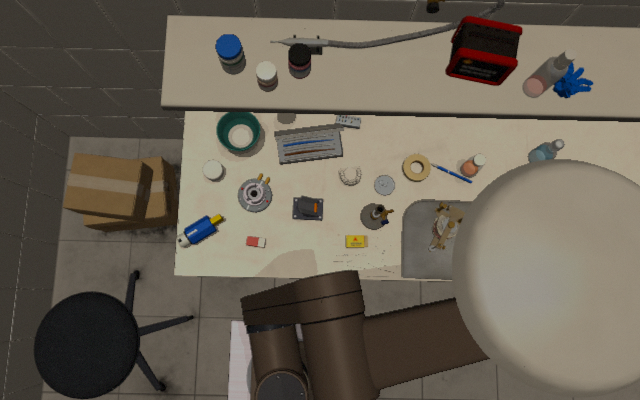

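View pics/scene0.png

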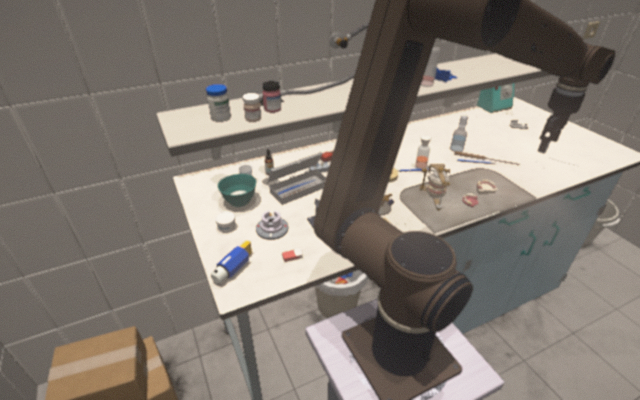

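The top view shows the cartridge at about (200,229) with its grip toward (217,218). The filter base is at (254,194) with nipples up-right, and the rest is at (308,208). The scene view confirms the same layout. Next I'll get rough positions.

```bash
cat > h.py <<'E'
from plant import ctrl
import cv2,numpy as np
from scipy.spatial.transform import Rotation as Ro
def cam(n):
    s=ctrl.get_state();c=ctrl.read_camera(n)
    if n=="wrist":
        T=np.eye(4);T[:3,:3]=Ro.from_quat(s["tcp_rot"]).as_matrix();T[:3,3]=s["eef_pos"]
        M=np.linalg.inv(T@c["hand_eye"]);c["R"]=M[:3,:3];c["t"]=M[:3,3]
    c["R"]=np.array(c["R"]);c["t"]=np.array(c["t"]);return c
def pt(c,u,v,z):
    d=c["R"].T@np.array([(u-c["cx"])/c["fx"],(v-c["cy"])/c["fy"],1]);o=-c["R"].T@c["t"]
    return o+d*(z-o[2])/d[2]
def proj(c,X):
    p=c["R"]@np.asarray(X)+c["t"];return np.array([c["cx"]+c["fx"]*p[0]/p[2],c["cy"]+c["fy"]*p[1]/p[2]])
def st():
    s=ctrl.get_state();R=Ro.from_quat(s["tcp_rot"]).as_matrix()
    print("t",round(s["time"],2),"p",np.round(s["eef_pos"],4),"z",np.round(R[:,2],3),"y",np.round(R[:,1],3),"q",np.round(s["qpos"],2),"F",np.round(s["contact_force"],1),"op",round(s["opening"],3),"ff",round(s["finger_force"],1));return np.array(s["eef_pos"]),R
E
python3 - <<'E'
from h import *
c=cam("top")
for n,u,v,z in[("cart",200,229,.04),("grip",217,218,.025),("foot",183,239,.025),("base",254,194,.05),("disc",254,196,.01),("nip1",259,179,.015),("nip2",267,181,.015),("rest",308,208,.03),("resttop",312,200,.07),("burner",377,213,.05),("tub",213,170,.04),("wax",256,242,.018),("cast",350,175,.03),("bowl",238,132,.05)]:print(n,np.round(pt(c,u,v,z),3))
im=c["img"][150:280,170:410];cv2.imwrite("pics/c1.png",cv2.resize(im,None,fx=3.3,fy=3.3,interpolation=cv2.INTER_CUBIC)[:,:,::-1])
st()
E
```

```text
cart [0.399 0.252 0.04 ]
grip [0.433 0.209 0.025]
foot [0.371 0.302 0.025]
base [0.501 0.103 0.05 ]
disc [0.503 0.107 0.01 ]
nip1 [0.553 0.094 0.015]
nip2 [0.548 0.07  0.015]
rest [ 0.468 -0.051  0.03 ]
resttop [ 0.484 -0.062  0.07 ]
burner [ 0.455 -0.247  0.05 ]
tub [0.571 0.225 0.04 ]
wax [0.368 0.095 0.018]
cast [ 0.568 -0.171  0.03 ]
bowl [0.683 0.157 0.05 ]
t 0.2 p [ 0.2357 -0.632   0.2009] z [-0.     0.001 -1.   ] y [ 0.349 -0.937 -0.001] q [-1.36  0.29  1.58  0.    1.28 -0.15] F [-0.2 -0.4  0.2] op 0.999 ff 0.0
```

View pics/c1.png

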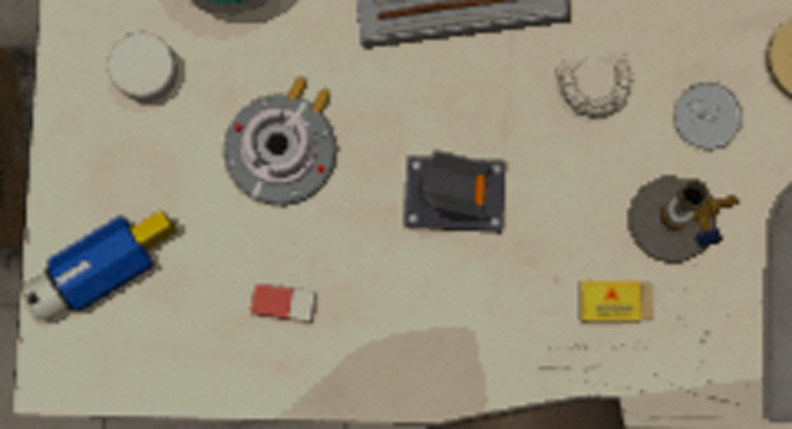

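The crop shows the cartridge axis running from foot at (40,300) to grip at (155,230), with the stripe on top. The base has white marks at (298,112) and (258,188), and red dots at (238,128) and (320,170). The rest's orange lip faces world -y, at (480,190). I'll move the wrist camera over them for finer measurements.

>>> send_rows(series=[[[3.95,-2.95,-0.9,0,0,0,1],[3.95,-2.95,-0.9,0,0,0,1],[3.95,-2.95,-0.9,0,0,0,1],[3.95,-2.95,-0.9,0,0,0,1],[3.95,-2.95,-0.9,0,0,0,1],[3.95,-2.95,-0.9,0,0,0,1],[3.95,-2.95,-0.9,0,0,0,1],[3.95,-2.95,-0.9,0,0,0,1]]])

```text
time: 1.2
eef_pos: [0.45, -0.2994, 0.2739]
tcp_rot: [0.984, 0.177, 0.0, 0.0]
contact_force: [-0.3, -0.5, 1.2]
opening: 1.003
finger_force: 0.0
```

>>> send_rows(series=[[[2,-4.6,0,0,0,0,1],[2,-4.6,0,0,0,0,1],[2,-4.6,0,0,0,0,1],[2,-4.6,0,0,0,0,1],[2,-4.6,0,0,0,0,1],[2,-4.6,0,0,0,0,1],[2,-4.6,0,0,0,0,1],[0,0,0,0,0,0,1],[0,0,0,0,0,0,1]]])

```text
time: 2.33
eef_pos: [0.468, 0.0495, 0.2736]
tcp_rot: [0.984, 0.178, -0.0, 0.0]
contact_force: [-0.5, -0.2, -0.1]
opening: 1.001
finger_force: 0.0
```

Run:
```python
from h import *
st();c=cam("wrist");np.save("w1.npy",c,allow_pickle=True);cv2.imwrite("pics/w1.png",c["img"][:,:,::-1])
for n,X in[("base",(.503,.107,.03)),("rest",(.468,-.05,.03)),("cart",(.4,.252,.025))]:print(n,proj(c,X))
```

```text
t 2.33 p [0.468  0.0495 0.2736] z [-0.    -0.001 -1.   ] y [ 0.35  -0.937  0.   ] q [-0.11 -0.23  1.97 -0.    1.4   1.1 ] F [-0.5 -0.2 -0.1] op 1.001 ff 0.0
base [288.09752666 129.29752892]
rest [383.97310089 192.5228841 ]
cart [167.21753034 162.40194403]
```

View pics/w1.png

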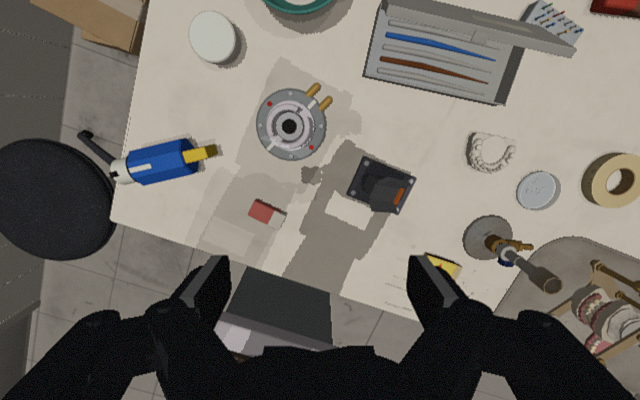

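The wrist view shows the base at (291,124) with red dots at (270,103) and (311,147). The rest is at (380,185), its orange lip at (399,196). The cartridge is at (160,162), its yellow bar at (205,152). I'll go lower for precision.

>>> send_rows(series=[[[-1,0.4,3.5,0,0,0,1],[-1,0.4,3.5,0,0,0,1],[-0.8,0.3,3.4,0,0,0,1],[0,0,0,0,0,0,1],[0,0,0,0,0,0,1]]])

```text
time: 3.0
eef_pos: [0.4469, 0.0287, 0.1713]
tcp_rot: [0.984, 0.177, 0.001, 0.0]
contact_force: [-0.5, -0.4, 0.9]
opening: 0.999
finger_force: 0.0
```

```bash
cat > m.py <<'E'
from h import *
def blobs(c,lo,hi,amin=6,win=None):
    h=cv2.cvtColor(c["img"],cv2.COLOR_RGB2HSV);m=cv2.inRange(h,lo,hi)
    if win:
        k=np.zeros_like(m);k[win[1]:win[3],win[0]:win[2]]=1;m*=k
    n,l,s,ce=cv2.connectedComponentsWithStats(m)
    return m,[(int(s[i,4]),np.round(ce[i],1)) for i in range(1,n) if s[i,4]>=amin]
E
python3 - <<'E'
from m import *
st()
W1=np.load("w1.npy",allow_pickle=True).item();W2=cam("wrist");np.save("w2.npy",W2,allow_pickle=True)
im=W2["img"];cv2.imwrite("pics/w2.png",im[:,:,::-1])
for c in(W1,W2):
    for X in((.503,.107,.03),(.468,-.05,.03),(.4,.252,.025)):print("exp",proj(c,X))
    for nm,lo,hi in(("red",(0,120,80),(6,255,255)),("red2",(172,120,80),(180,255,255)),("orange",(7,150,80),(17,255,255)),("yellow",(20,150,80),(32,255,255)),("blue",(105,150,60),(125,255,255))):
        print(nm,[(a,b.tolist()) for a,b in blobs(c,lo,hi)[1]])
E
```

```text
t 3.0 p [0.4469 0.0287 0.1713] z [ 0.002 -0.    -1.   ] y [ 0.348 -0.938  0.001] q [-0.16 -0.21  2.14  0.    1.2   1.05] F [-0.5 -0.4  0.9] op 0.999 ff 0.0
exp [288.09752666 129.29752892]
exp [383.97310089 192.5228841 ]
exp [167.21753034 162.40194403]
red [(281, [621.5, 3.8]), (19, [269.0, 103.2]), (19, [310.9, 146.8]), (344, [260.7, 211.5])]
red2 []
orange [(90, [396.8, 60.6]), (142, [441.8, 70.6]), (82, [398.4, 195.8]), (7, [515.4, 243.4]), (8, [440.1, 265.2])]
yellow [(12, [314.7, 88.8]), (14, [309.6, 92.6]), (8, [328.1, 98.8]), (17, [322.9, 105.6]), (291, [194.7, 154.4]), (10, [453.9, 264.5])]
blue [(412, [429.0, 43.1]), (1926, [160.6, 161.8])]
exp [265.00095377 106.75837097]
exp [394.16107637 192.11141471]
exp [105.13557937 152.58290057]
red [(38, [239.6, 71.9]), (31, [296.9, 131.4]), (594, [232.7, 217.3]), (13, [463.5, 287.2])]
red2 []
orange [(113, [407.4, 12.0]), (8, [427.4, 15.2]), (188, [481.8, 28.9]), (148, [413.4, 196.1]), (26, [464.2, 287.5])]
yellow [(26, [301.2, 48.6]), (41, [295.9, 57.0]), (6, [320.2, 65.0]), (7, [315.1, 68.1]), (7, [321.9, 68.4]), (41, [311.9, 76.2]), (557, [137.7, 140.8]), (20, [482.8, 284.4]), (17, [465.8, 291.1]), (7, [481.0, 292.0])]
blue [(145, [517.4, 4.5]), (3464, [90.1, 152.3]), (23, [131.0, 126.6]), (6, [122.7, 133.3]), (36, [136.5, 155.8]), (8, [142.5, 158.8]), (7, [552.7, 284.0])]
```

View pics/w2.png

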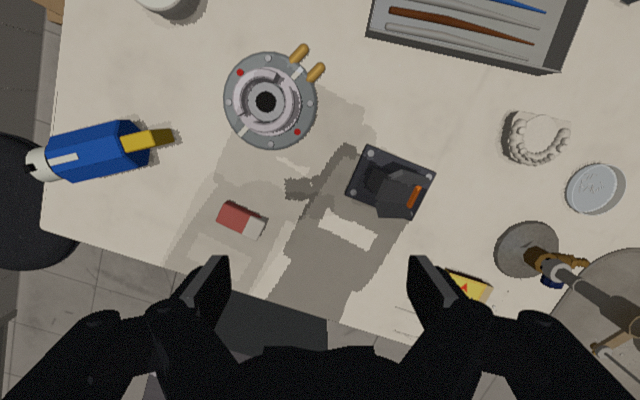

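The base is centred at about (268,101) with red dots at (240,72) and (297,131). The rest foot corners are at (368,144), (437,174), (412,220) and (345,188), and its lip is at (413,196). Computing positions from these.

Run:
```python
from m import *
W=[np.load(f"w{i}.npy",allow_pickle=True).item() for i in(1,2)]
T=cam("top")
D=[((269,103.2),(310.9,146.8)),((239.6,71.9),(296.9,131.4))]
for c,(a,b) in zip(W,D):
    A,B=pt(c,*a,.012),pt(c,*b,.012);d=B-A
    print("base",np.round((A+B)/2,4),"axis -y->ang",np.degrees(np.arctan2(d[1],d[0])),np.linalg.norm(d))
m,b=blobs(T,(0,120,70),(8,255,255),1,(230,170,280,215));print([(a,x.tolist(),np.round(pt(T,*x,.012),4).tolist()) for a,x in b])
# lip and foot
for i,c in enumerate(W):
    m,_=blobs(c,(7,150,80),(17,255,255),6,((380,180,420,210),(395,175,430,215))[i])
    p=np.argwhere(m>0)[:,::-1].astype(np.float32);r=cv2.minAreaRect(p);q=cv2.boxPoints(r)
    P=np.array([pt(c,*x,.031) for x in q]);print("lip",np.round(pt(c,*p.mean(0),.031),4),np.round(P[:,:2],4).tolist())
    m,_=blobs(c,(20,150,80),(32,255,255),100,((150,130,240,180),(110,110,190,170))[i])
    p=np.argwhere(m>0)[:,::-1];
    m2,_=blobs(c,(105,150,40),(125,255,255),100,((110,120,230,200),(30,100,160,220))[i])
    p2=np.argwhere(m2>0)[:,::-1].astype(np.float32);r=cv2.minAreaRect(p2)
    print("yellow@.035",np.round(pt(c,*p.mean(0),.035),4),"blue@.04",np.round(pt(c,*p2.mean(0),.04),4),r)
    w,bl=blobs(c,(0,0,150),(180,60,255),5,((125,140,190,185),(45,140,100,180))[i]);print("white",[(a,x.tolist(),np.round(pt(c,*x,.05)[:2],4).tolist()) for a,x in bl if a<300])
for x in((368,144),(437,174),(412,220),(345,188)):print("foot",np.round(pt(W[1],*x,.006),4))
for x in((371,152),(433,180),(351,189)):print("screw",np.round(pt(W[1],*x,.008),4))
```

```text
base [0.5077 0.1071 0.012 ] axis -y->ang -115.42487304797913 0.0821670708044185
base [0.5079 0.1074 0.012 ] axis -y->ang -115.46157422194675 0.08229261653375838
[]
lip [ 0.471 -0.071  0.031] [[0.4581, -0.0663], [0.4843, -0.0679], [0.4834, -0.075], [0.4572, -0.0735]]
yellow@.035 [0.4274 0.2146 0.035 ] blue@.04 [0.403  0.2535 0.04  ] ((161.37554931640625, 161.9241180419922), (35.72285461425781, 69.20751190185547), 76.37300109863281)
white [(292, [139.4, 144.0], [0.419, 0.2806]), (111, [139.7, 167.8], [0.3881, 0.2743]), (60, [127.0, 176.0], [0.3711, 0.2881]), (209, [175.4, 181.2], [0.3869, 0.2257]), (26, [133.9, 183.5], [0.364, 0.2775])]
lip [ 0.4714 -0.0709  0.031 ] [[0.4585, -0.0673], [0.4844, -0.0678], [0.4837, -0.0747], [0.4578, -0.0744]]
yellow@.035 [0.4271 0.2167 0.035 ] blue@.04 [0.403  0.2525 0.04  ] ((96.29412841796875, 151.17648315429688), (50.44740676879883, 101.3798828125), 75.96376037597656)
white [(201, [62.5, 158.9], [0.3882, 0.2746]), (92, [48.2, 171.5], [0.3706, 0.2863]), (14, [95.7, 178.6], [0.3797, 0.2412])]
foot [ 0.5045 -0.0079  0.006 ]
foot [ 0.501  -0.0949  0.006 ]
foot [ 0.4406 -0.0923  0.006 ]
foot [ 0.4491 -0.0027  0.006 ]
screw [ 0.4977 -0.0141  0.008 ]
screw [ 0.4932 -0.0929  0.008 ]
screw [ 0.4508 -0.0092  0.008 ]
```

```bash
cat >> m.py <<'E'
def plan(p1,R1,n,p0=None,R0=None):
    if p0 is None:
        s=ctrl.get_state();p0=np.array(s["eef_pos"]);R0=Ro.from_quat(s["tcp_rot"]).as_matrix()
    w=Ro.from_matrix(R0.T@R1).as_rotvec();d=(np.array(p1)-p0)/n
    for i in range(n):
        R=R0@Ro.from_rotvec(w*i/n).as_matrix();print("  ",np.round(100*R.T@d,2).tolist(),np.round(w/n,3).tolist())
def fr(x,z):
    x=np.array(x,float);z=np.array(z,float);z/=np.linalg.norm(z);x-=z*(x@z);x/=np.linalg.norm(x)
    return np.array([x,np.cross(z,x),z]).T
E
python3 - <<'E'
from m import *
h=np.radians(123)
plan((.43,.212,.14),fr((np.cos(h),np.sin(h),0),(0,0,-1)),10)
E
```

```text
[0.47, -1.78, 0.32] [0.0, -0.0, -0.179]
   [0.78, -1.66, 0.32] [0.0, -0.0, -0.179]
   [1.07, -1.5, 0.32] [0.0, -0.0, -0.179]
   [1.32, -1.28, 0.32] [0.0, -0.0, -0.179]
   [1.52, -1.03, 0.32] [0.0, -0.0, -0.179]
   [1.68, -0.74, 0.32] [0.0, -0.0, -0.179]
   [1.79, -0.43, 0.32] [0.0, -0.0, -0.179]
   [1.83, -0.1, 0.32] [0.0, -0.0, -0.179]
   [1.82, 0.23, 0.32] [0.0, -0.0, -0.179]
   [1.75, 0.55, 0.32] [0.0, -0.0, -0.179]
```

>>> send_rows(series=[[[0.5,-1.8,0.3,0,0,-0.18,1],[0.8,-1.65,0.3,0,0,-0.18,1],[1.05,-1.5,0.3,0,0,-0.18,1],[1.3,-1.3,0.3,0,0,-0.18,1],[1.5,-1.05,0.3,0,0,-0.18,1],[1.7,-0.75,0.3,0,0,-0.18,1],[1.8,-0.45,0.3,0,0,-0.18,1],[1.85,-0.1,0.3,0,0,-0.18,1],[1.8,0.2,0.3,0,0,-0.18,1],[1.75,0.55,0.3,0,0,-0.18,1]]])

```text
time: 4.35
eef_pos: [0.428, 0.2139, 0.1415]
tcp_rot: [0.47, 0.883, 0.001, 0.001]
contact_force: [0.4, 0.7, 0.5]
opening: 0.999
finger_force: 0.0
```

>>> send_rows(series=[[[0,0,0,0,0,0,1],[0,0,0,0,0,0,1]]])

```text
time: 4.6
eef_pos: [0.4275, 0.2126, 0.1407]
tcp_rot: [0.474, 0.881, 0.0, 0.001]
contact_force: [0.6, -1.2, -0.0]
opening: 1.0
finger_force: 0.0
```

Run:
```python
from m import *
st();c=cam("wrist");np.save("w3.npy",c,allow_pickle=True);cv2.imwrite("pics/w3.png",c["img"][:,:,::-1])
for nm,lo,hi,z in(("yellow",(20,140,60),(33,255,255),.047),("blue",(105,140,40),(125,255,255),.04),("white",(0,0,150),(180,60,255),.05)):
    for a,b in blobs(c,lo,hi,60)[1]:print(nm,a,b,np.round(pt(c,*b,z),4))
```

```text
t 4.6 p [0.4275 0.2126 0.1407] z [ 0.002  0.    -1.   ] y [0.834 0.551 0.001] q [ 0.25 -0.1   2.11 -0.    1.13 -0.33] F [ 0.6 -1.2 -0. ] op 1.0 ff 0.0
yellow 520 [320.1 199.8] [0.4297 0.212  0.047 ]
yellow 109 [130.4 396.6] [ 0.3783 -0.1026  0.047 ]
blue 4315 [320.2 139.7] [0.4    0.2569 0.04  ]
white 67820 [394.5 206.8] [0.4898 0.2449 0.05  ]
white 1203 [500.9  22.2] [0.4668 0.4093 0.05  ]
white 1800 [19.1 80.6] [0.169  0.1613 0.05  ]
white 295 [454.8  75.8] [0.4624 0.3602 0.05  ]
white 270 [320.7 114.7] [0.3885 0.2749 0.05  ]
white 306 [254.5 193.4] [0.3764 0.1849 0.05  ]
white 396 [248.4 234. ] [0.3914 0.1475 0.05  ]
white 6464 [138.7 273.9] [0.3225 0.0513 0.05  ]
white 697 [146.5 386.7] [ 0.3877 -0.0751  0.05  ]
```

View pics/w3.png

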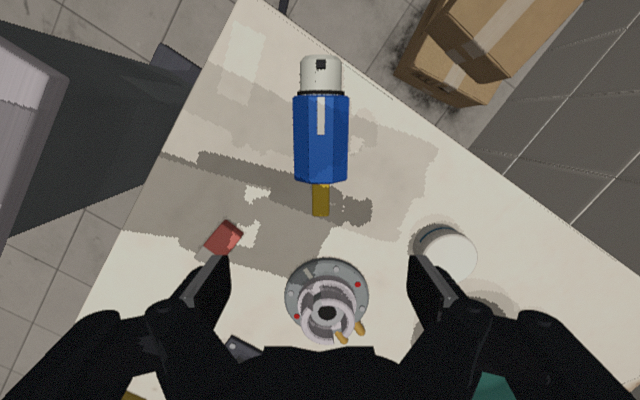

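The cartridge sits exactly along the image column at u≈320, with the bar at (320,200) and the stripe at (321,115), so the tool yaw is right. Descend and grip.

>>> send_rows(series=[[[-0.5,0.15,4,0,0,0,1],[0,0,4,0,0,0,1],[0,0,3.2,0,0,0,1],[0,0,2,0,0,0,1],[0,0,0,0,0,0,1],[0,0,0,0,0,0,-1],[0,0,0,0,0,0,-1],[0,0,0,0,0,0,-1],[0,0,0,0,0,0,-1],[0,0,0,0,0,0,-1]]], force=100)

```text
time: 5.9
eef_pos: [0.4315, 0.2096, 0.0086]
tcp_rot: [0.473, 0.881, 0.0, 0.0]
contact_force: [-0.8, -0.1, 4.7]
opening: 0.151
finger_force: 99.0
```

>>> send_rows(series=[[[0,0,0,0,0,0,-1],[0,0,0,0,0,0,-1]]])

```text
time: 6.15
eef_pos: [0.4315, 0.2096, 0.0086]
tcp_rot: [0.473, 0.881, 0.0, 0.0]
contact_force: [-1.4, -0.7, 5.2]
opening: 0.147
finger_force: 99.1
```

Run:
```python
from m import *
st()
```

```text
t 6.15 p [0.4315 0.2096 0.0086] z [ 0.001  0.    -1.   ] y [0.833 0.553 0.001] q [ 0.24  0.12  2.17  0.    0.85 -0.35] F [-1.4 -0.7  5.2] op 0.147 ff 99.1
```

```bash
cat > ik.py <<'E'
from m import *
# q1,q2,q3 ,TCP  (tool down)
D=[(-1.364,.287,1.578,.2357,-.632,.2009),(-.11,-.23,1.97,.468,.0495,.2736),(-.16,-.21,2.14,.4469,.0287,.1713),(.25,-.10,2.11,.4275,.2126,.1407),(.24,.12,2.17,.4315,.2096,.0086)]
A=[];b=[]
for q1,q2,q3,x,y,z in D:
    f=np.cos(q1)*x+np.sin(q1)*y; s=q2+q3
    A+=[[1,0,np.sin(q2),np.sin(s)],[0,1,np.cos(q2),np.cos(s)]];b+=[f,z]
P,res,rk,sv=np.linalg.lstsq(np.array(A),np.array(b),rcond=None)
lat=[-np.sin(d[0])*d[3]+np.cos(d[0])*d[4] for d in D]
if __name__=="__main__":print("a1,d1-d6,L2,L3",P,"res",np.array(A)@P-b,"lat",np.round(lat,3))
E
python3 ik.py
```

```text
a1,d1-d6,L2,L3 [-0.00399951 -0.05144344  0.43445427  0.56808638] res [-4.26789774e-03 -3.91925759e-04 -2.80911067e-03  2.30578718e-03
  6.44184668e-04  2.46752151e-03 -1.10886914e-05 -1.42066815e-03
  6.44391243e-03 -2.96071478e-03] lat [0.101 0.101 0.1   0.1   0.101]
```

```bash
cat > ik2.py <<'E'
from ik import *
from scipy.optimize import least_squares
lo=np.array([-2.77,-.9,.21,-1.53,.24,-2.84]);hi=np.array([2.77,2.22,2.48,4.67,2.81,2.84])
def fk(q,sg,d6,latw=0):
    E=lambda ax,a:Ro.from_euler(ax,a).as_matrix()
    B=E('z',q[0]);R3=B@E('y',q[1]+q[2]);R4=R3@E('z',sg*q[3]);R=R4@E('y',q[4])@E('z',q[5]+np.pi/2)
    p=B@np.array([P[0],.1*(1-latw),P[1]+d6])+B@E('y',q[1])@[0,0,P[2]]+R3@[0,0,P[3]]+R4@[0,.1*latw,0]+R@[0,0,d6]
    return p,R
def solve(p,R,sg=1,d6=.27,latw=0,n=40):
    rng=np.random.default_rng(0);best=None
    for _ in range(n):
        f=lambda q:np.r_[(fk(q,sg,d6,latw)[0]-p)*5,Ro.from_matrix(R.T@fk(q,sg,d6,latw)[1]).as_rotvec()]
        r=least_squares(f,rng.uniform(lo,hi),bounds=(lo,hi))
        if best is None or r.cost<best.cost-1e-9:best=r
    return best.cost,np.round(best.x,2)
E
python3 - <<'E'
from ik2 import *
h=np.radians(87);o=np.array([np.cos(h),np.sin(h),0]);up=np.array([0,0,1]);s=2**-.5
a=(o+up)*s; seat=np.array([.472,-.058,.0735]); n=(up-o)*s; xr=np.array([np.sin(h),-np.cos(h),0])
for latw in(0,1):
  for sg in(1,-1):
    for roll in(0,45,-45):
      N=Ro.from_rotvec(a*np.radians(roll)).apply(n)   # from axis toward the hand
      R=fr(-a,-N);p=seat-R@[.057,0,-.0164]
      print("place",latw,sg,roll,*solve(p,R,sg,latw=latw))
    for fl in(1,-1):
      R=fr(fl*n,-a);p=seat+a*(.058-.018);print("regrasp",latw,sg,fl,*solve(p,R,sg,latw=latw))
    for fl in (1,-1):
      for ang,tag in((64.6,"end"),(154.6,"start")):
        t=np.radians(ang);ox=np.array([np.cos(t),np.sin(t),0]);R=fr(fl*ox,(0,0,-1));print(tag,fl,*solve(np.array([.508,.107,.15]),R,sg,latw=latw))
    if latw==1: break
E
```

```text
place 0 1 0 7.151504179308527e-23 [-0.6   0.13  2.12  0.66  1.41  2.31]
place 0 1 45 2.240732706110182e-25 [-0.38  0.52  1.72  0.26  1.92  2.42]
place 0 1 -45 0.007906387051108561 [-0.75 -0.13  2.48  1.24  1.09  1.93]
regrasp 0 1 1 4.160404223726136e-29 [ 0.12  0.14  2.11 -0.84  1.22 -2.53]
regrasp 0 1 -1 1.025669070905264e-23 [ 0.12  0.14  2.11 -0.84  1.22  0.61]
end 1 1.4958101523557371e-28 [ 0.01 -0.01  2.   -0.    1.15  0.46]
start 1 8.961245724098213e-18 [ 0.01 -0.01  2.    0.    1.15 -1.11]
end -1 2.177929765301278e-17 [ 0.01 -0.01  2.   -0.    1.15 -2.68]
start -1 1.891066494489984e-18 [ 0.01 -0.01  2.   -0.    1.15  2.03]
place 0 -1 0 3.4397375168989855e-29 [-0.6   0.13  2.12 -0.66  1.41  2.31]
place 0 -1 45 4.758103075225224e-22 [-0.38  0.52  1.72 -0.26  1.92  2.42]
place 0 -1 -45 0.00790638705022909 [-0.75 -0.13  2.48 -1.24  1.09  1.93]
regrasp 0 -1 1 4.8377763442214934e-21 [ 0.12  0.14  2.11  0.84  1.22 -2.53]
regrasp 0 -1 -1 5.0840933187500415e-30 [0.12 0.14 2.11 0.84 1.22 0.61]
end 1 5.828130076970563e-18 [ 0.01 -0.01  2.    0.    1.15  0.46]
start 1 3.216850868899315e-29 [ 0.01 -0.01  2.    0.    1.15 -1.11]
end -1 6.250780611838743e-28 [ 0.01 -0.01  2.    0.    1.15 -2.68]
start -1 2.2577419992601953e-28 [ 0.01 -0.01  2.    0.    1.15  2.03]
place 1 1 0 3.19396720607484e-24 [-0.55  0.13  2.23  0.7   1.31  2.27]
place 1 1 45 1.1414346627844949e-28 [-0.38  0.52  1.77  0.26  1.87  2.41]
place 1 1 -45 0.05141497027707585 [-0.55 -0.01  2.48  1.26  1.01  1.93]
regrasp 1 1 1 1.3812364740244613e-19 [ 0.18  0.14  1.98 -0.78  1.34 -2.59]
regrasp 1 1 -1 1.541892159295071e-22 [ 0.18  0.14  1.98 -0.78  1.34  0.55]
end 1 6.189460580606522e-17 [ 0.01 -0.01  2.   -0.    1.15  0.46]
start 1 1.878739590723638e-23 [ 0.01 -0.01  2.    0.    1.15 -1.11]
end -1 3.211843904723604e-16 [ 0.01 -0.01  2.   -0.    1.15 -2.68]
start -1 1.454709640985279e-18 [ 0.01 -0.01  2.   -0.    1.15  2.03]
```

All poses are solvable. Plan: lift, yaw clockwise through heading 15°, then tilt over the rest.

```bash
cat >> m.py <<'E'
h_=np.radians(87);o=np.array([np.cos(h_),np.sin(h_),0]);up=np.array([0,0,1.]);s_=2**-.5
a=(o+up)*s_;n=(up-o)*s_;seat=np.array([.472,-.058,.0735])
Rp=fr(-a,-n)
def hd(d): t=np.radians(d);return fr((np.cos(t),np.sin(t),0),(0,0,-1))
E
python3 - <<'E'
from m import *
p0,R0=st();p0=p0+[0,0,.06]
pm=np.array([.45,.12,.23]);plan(pm,hd(15),11,p0,R0)
pp=seat+.006*a+.05*n-Rp@[.057,0,-.0164];print(pp);plan(pp,Rp,12,pm,hd(15))
E
```

```text
t 6.15 p [0.4315 0.2096 0.0086] z [ 0.001  0.    -1.   ] y [0.833 0.553 0.001] q [ 0.24  0.12  2.17  0.    0.85 -0.35] F [-1.4 -0.7  5.2] op 0.147 ff 99.1
   [-0.77, -0.31, -1.47] [0.0, -0.0, 0.172]
   [-0.81, -0.17, -1.47] [0.0, -0.0, 0.172]
   [-0.83, -0.03, -1.47] [0.0, -0.0, 0.172]
   [-0.82, 0.11, -1.47] [0.0, -0.0, 0.172]
   [-0.79, 0.25, -1.47] [0.0, -0.0, 0.172]
   [-0.74, 0.38, -1.47] [0.0, -0.0, 0.172]
   [-0.66, 0.51, -1.47] [0.0, -0.0, 0.172]
   [-0.57, 0.61, -1.47] [0.0, -0.0, 0.172]
   [-0.45, 0.7, -1.47] [0.0, -0.0, 0.172]
   [-0.33, 0.77, -1.47] [0.0, -0.0, 0.172]
   [-0.19, 0.81, -1.47] [0.0, -0.0, 0.172]
[ 0.47308801 -0.03723955  0.14180652]
   [-0.15, 1.32, 0.73] [0.061, -0.045, 0.148]
   [0.08, 1.36, 0.65] [0.061, -0.045, 0.148]
   [0.31, 1.37, 0.56] [0.061, -0.045, 0.148]
   [0.53, 1.34, 0.46] [0.061, -0.045, 0.148]
   [0.74, 1.27, 0.35] [0.061, -0.045, 0.148]
   [0.94, 1.17, 0.24] [0.061, -0.045, 0.148]
   [1.11, 1.03, 0.13] [0.061, -0.045, 0.148]
   [1.25, 0.86, 0.02] [0.061, -0.045, 0.148]
   [1.36, 0.66, -0.09] [0.061, -0.045, 0.148]
   [1.44, 0.44, -0.19] [0.061, -0.045, 0.148]
   [1.47, 0.22, -0.27] [0.061, -0.045, 0.148]
   [1.48, -0.02, -0.34] [0.061, -0.045, 0.148]
```

>>> send_rows(series=[[[0,0,-3,0,0,0,-1],[0,0,-3,0,0,0,-1],[-0.8,-0.3,-1.5,0,0,0.172,-1],[-0.8,-0.15,-1.5,0,0,0.172,-1],[-0.8,0,-1.5,0,0,0.172,-1],[-0.8,0.1,-1.5,0,0,0.172,-1],[-0.8,0.25,-1.5,0,0,0.172,-1],[-0.75,0.4,-1.5,0,0,0.172,-1],[-0.65,0.5,-1.5,0,0,0.172,-1],[-0.55,0.6,-1.5,0,0,0.172,-1]]])

```text
time: 7.4
eef_pos: [0.4435, 0.1444, 0.1862]
tcp_rot: [0.926, 0.378, -0.002, -0.0]
contact_force: [0.2, 0.7, -2.0]
opening: 0.146
finger_force: 98.3
```

>>> send_rows(series=[[[-0.45,0.7,-1.5,0,0,0.172,-1],[-0.35,0.75,-1.5,0,0,0.172,-1],[-0.2,0.8,-1.5,0,0,0.172,-1],[0,0,0,0,0,0,-1]]])

```text
time: 7.9
eef_pos: [0.4495, 0.1203, 0.2324]
tcp_rot: [0.991, 0.133, -0.0, -0.0]
contact_force: [-0.1, -0.5, -3.0]
opening: 0.149
finger_force: 98.4
```

Run:
```python
from m import *
st()
pp=seat+.006*a+.05*n-Rp@[.057,0,-.0164];plan(pp,Rp,12)
```

```text
t 7.9 p [0.4495 0.1203 0.2324] z [-0. -0. -1.] y [ 0.263 -0.965 -0.   ] q [ 0.04 -0.22  2.04 -0.    1.32  1.35] F [-0.1 -0.5 -3. ] op 0.149 ff 98.4
   [-0.16, 1.32, 0.76] [0.061, -0.044, 0.148]
   [0.08, 1.37, 0.67] [0.061, -0.044, 0.148]
   [0.31, 1.38, 0.58] [0.061, -0.044, 0.148]
   [0.53, 1.35, 0.48] [0.061, -0.044, 0.148]
   [0.75, 1.28, 0.37] [0.061, -0.044, 0.148]
   [0.94, 1.17, 0.26] [0.061, -0.044, 0.148]
   [1.12, 1.03, 0.14] [0.061, -0.044, 0.148]
   [1.26, 0.86, 0.03] [0.061, -0.044, 0.148]
   [1.37, 0.66, -0.07] [0.061, -0.044, 0.148]
   [1.45, 0.45, -0.17] [0.061, -0.044, 0.148]
   [1.49, 0.22, -0.26] [0.061, -0.044, 0.148]
   [1.49, -0.02, -0.33] [0.061, -0.044, 0.148]
```

>>> send_rows(series=[[[-0.15,1.3,0.75,0.061,-0.044,0.148,-1],[0.1,1.35,0.65,0.061,-0.044,0.148,-1],[0.3,1.4,0.6,0.061,-0.044,0.148,-1],[0.55,1.35,0.5,0.061,-0.044,0.148,-1],[0.75,1.3,0.35,0.061,-0.044,0.148,-1],[0.95,1.15,0.25,0.061,-0.044,0.148,-1],[1.1,1.05,0.15,0.061,-0.044,0.148,-1],[1.25,0.85,0.05,0.061,-0.044,0.148,-1],[1.35,0.65,-0.05,0.061,-0.044,0.148,-1],[1.45,0.45,-0.15,0.061,-0.044,0.148,-1]]])

```text
time: 9.15
eef_pos: [0.4689, -0.0101, 0.1552]
tcp_rot: [0.755, -0.564, -0.231, -0.243]
contact_force: [0.2, -0.0, -3.6]
opening: 0.145
finger_force: 98.5
```

>>> send_rows(series=[[[1.5,0.2,-0.25,0.061,-0.044,0.148,-1],[1.5,0,-0.35,0.061,-0.044,0.148,-1],[0,0,0,0,0,0,-1],[0,0,0,0,0,0,-1]]])

```text
time: 9.65
eef_pos: [0.4732, -0.0362, 0.1417]
tcp_rot: [-0.639, 0.669, 0.261, 0.276]
contact_force: [1.1, 0.4, -2.9]
opening: 0.15
finger_force: 98.5
```

Run:
```python
from m import *
p,R=st()
pl=seat+.005*a-Rp@[.057,0,-.0164]
print("to place, tool cm",100*R.T@(pl-p),"rot",Ro.from_matrix(R.T@Rp).as_rotvec())
c=cam("wrist");i1=c["img"];c=cam("scene");np.save("s4.npy",c,allow_pickle=True);i2=cv2.resize(c["img"][180:280,220:380],None,fx=4,fy=4)
cv2.imwrite("pics/p4.png",np.hstack([cv2.resize(i1,(400,250)),i2[:250,100:500]])[:,:,::-1])
```

```text
t 9.65 p [ 0.4732 -0.0362  0.1417] z [ 0.036  0.702 -0.711] y [-0.999  0.048 -0.003] q [-0.66  0.11  2.06  0.62  1.5   2.31] F [ 1.1  0.4 -2.9] op 0.15 ff 98.5
to place, tool cm [0.14502843 0.00500986 4.91813178] rot [ 0.00067172 -0.00545269  0.00542837]
```

View pics/p4.png

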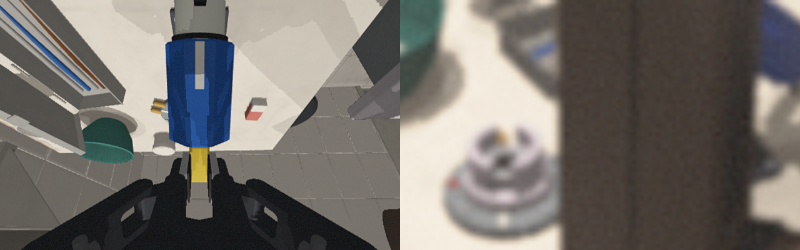

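The cartridge is held straight in the fingers (wrist view, case at (200,95)); the arm hides the rest in the scene view. Lower it by feel.

>>> send_rows(series=[[[0,0,2,0,0,0,-1],[0.1,0,1.5,0,0,0,-1],[0,0,0.6,0,0,0,-1],[0,0,0.3,0,0,0,-1],[0,0,0,0,0,0,-1]]])

```text
time: 10.38
eef_pos: [0.4751, -0.0064, 0.1103]
tcp_rot: [-0.638, 0.67, 0.261, 0.276]
contact_force: [-0.4, 0.5, -2.1]
opening: 0.15
finger_force: 98.5
```

>>> send_rows(series=[[[0,0,0.2,0,0,0,-1],[0,0,0.15,0,0,0,-1],[0,0,0,0,0,0,-1]]])

```text
time: 10.75
eef_pos: [0.4751, -0.0043, 0.108]
tcp_rot: [-0.638, 0.67, 0.261, 0.276]
contact_force: [0.1, -1.4, -1.9]
opening: 0.147
finger_force: 98.7
```

>>> send_rows(series=[[[0,0,0.15,0,0,0,-1],[0,0,0.1,0,0,0,-1],[0,0,0,0,0,0,-1]]])

```text
time: 11.12
eef_pos: [0.4755, -0.0032, 0.1078]
tcp_rot: [-0.638, 0.669, 0.261, 0.276]
contact_force: [-5.3, -4.2, 7.7]
opening: 0.148
finger_force: 99.9
```

>>> send_rows(series=[[[0,0,0.1,0,0,0,-1],[0,0,0,0,0,0,-1]]])

```text
time: 11.38
eef_pos: [0.4755, -0.0028, 0.1078]
tcp_rot: [-0.638, 0.669, 0.261, 0.276]
contact_force: [-7.4, -6.8, 10.5]
opening: 0.149
finger_force: 100.4
```

Run:
```python
from m import *
p,R=st();pl=seat-Rp@[.057,0,-.0164]
print("rest cm",100*Rp.T@(pl-p),"F tool",np.round(R.T@ctrl.get_state()["contact_force"],1))
```

```text
t 11.38 p [ 0.4755 -0.0028  0.1078] z [ 0.036  0.702 -0.711] y [-0.999  0.048 -0.003] q [-0.6   0.14  2.11  0.65  1.42  2.31] F [-7.4 -6.8 10.5] op 0.149 ff 100.4
rest cm [0.63217588 0.06522959 0.15282975] F tool [ -2.3   7.  -12.4]
```

>>> send_rows(series=[[[0,0.2,0,0,0,0,-1],[0,0.1,0.1,0,0,0,-1],[0,0,0,0,0,0,-1]]])

```text
time: 11.75
eef_pos: [0.4748, -0.0028, 0.1073]
tcp_rot: [-0.638, 0.67, 0.258, 0.278]
contact_force: [-1.5, -5.5, 7.6]
opening: 0.152
finger_force: 100.1
```

Run:
```python
from m import *
p,R=st();pl=seat-Rp@[.057,0,-.0164]
print("rest cm",100*Rp.T@(pl-p),"F tool",np.round(R.T@ctrl.get_state()["contact_force"],1),ctrl.get_state()["wrist_torque"])
```

```text
t 11.75 p [ 0.4748 -0.0028  0.1073] z [ 0.042  0.7   -0.712] y [-0.999  0.052 -0.008] q [-0.61  0.13  2.11  0.65  1.41  2.3 ] F [-1.5 -5.5  7.6] op 0.152 ff 100.1
rest cm [ 0.60291834 -0.0056845   0.12317881] F tool [-1.4  1.2 -9.4] [-0.44000972  0.19348115  0.02381525]
```

>>> send_rows(series=[[[0.2,0,0,0,0,0,-1],[0.2,0,0,0,0,0,-1],[0.1,0,0,0,0,0,-1],[0,0,0,0,0,0,-1]]])

```text
time: 12.25
eef_pos: [0.4748, -0.0053, 0.1056]
tcp_rot: [-0.638, 0.669, 0.26, 0.279]
contact_force: [-1.2, -5.1, 13.6]
opening: 0.151
finger_force: 100.5
```

Run:
```python
from m import *
p,R=st();pl=seat-Rp@[.057,0,-.0164]
print("rest cm",100*Rp.T@(pl-p),"F tool",np.round(R.T@ctrl.get_state()["contact_force"],1),ctrl.get_state()["wrist_torque"])
```

```text
t 12.25 p [ 0.4748 -0.0053  0.1056] z [ 0.042  0.704 -0.709] y [-0.999  0.051 -0.008] q [-0.61  0.14  2.11  0.65  1.41  2.29] F [-1.2 -5.1 13.6] op 0.151 ff 100.5
rest cm [3.05093815e-01 9.09312801e-06 1.80546080e-01] F tool [ -5.9   0.8 -13.3] [0.71361294 0.41724297 0.29246762]
```

>>> send_rows(series=[[[-0.1,0,-0.15,0,0,0,-1],[0,0,0,0,0,0,0],[0,0,0,0,0,0,0.5],[0,0,0,0,0,0,1],[0,0,0,0,0,0,1],[0,0,0,0,0,0,1],[0,0,0,0,0,0,1]]])

```text
time: 13.12
eef_pos: [0.472, -0.0045, 0.1027]
tcp_rot: [-0.638, 0.67, 0.261, 0.276]
contact_force: [-0.1, 0.1, -0.1]
opening: 1.0
finger_force: 0.0
```

Run:
```python
from m import *
st();c=cam("wrist");np.save("w5.npy",c,allow_pickle=True);cv2.imwrite("pics/w5.png",c["img"][:,:,::-1])
```

```text
t 13.12 p [ 0.472  -0.0045  0.1027] z [ 0.037  0.703 -0.711] y [-0.999  0.05  -0.002] q [-0.61  0.14  2.11  0.65  1.41  2.3 ] F [-0.1  0.1 -0.1] op 1.0 ff 0.0
```

View pics/w5.png

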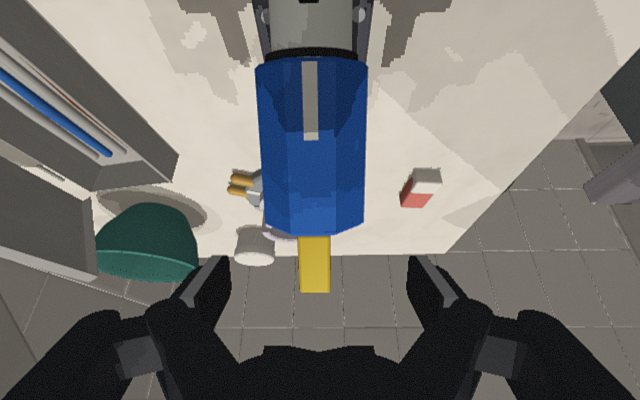

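The cartridge lies in the rest, flat down. The case is centred at u≈312, the bar at (314,264) and the stripe at (311,100). I'll measure its resting pose and plan the move to the aligned regrasp.

Run:
```python
from m import *
c=np.load("w5.npy",allow_pickle=True).item()
def ray(u,v,q,nn):
    d=c["R"].T@np.array([(u-c["cx"])/c["fx"],(v-c["cy"])/c["fy"],1]);O=-c["R"].T@c["t"];return O+d*((q-O)@nn)/(d@nn)
m,_=blobs(c,(20,140,60),(33,255,255),60,(280,225,350,300));p=np.argwhere(m>0)[:,::-1];print(p.min(0),p.max(0),p.mean(0))
Rr=np.array([np.cross(a,n),a,n]) # rest coords lateral, along a, out
for dn in(0,.0015):
    P=lambda u,v,hh:np.round(1000*Rr@(ray(u,v,seat+(hh+dn)*n,n)-seat),1)
    print(dn,"bar mid",P(p[:,0].mean(),p[:,1].mean(),.022),"bar end",P(p[:,0].mean(),p[:,1].max()+.5,.022),"stripe",P(311,62,.025),P(311,138.5,.025))
    print("sides",P(257.5,150,0.01),P(366.5,150,0.01))
# retreat then via heading -3 tool down
p0,R0=st();p0=p0-.10*R0[:,2]
pm=np.array([.47,-.02,.25]);plan(pm,hd(-3),10,p0,R0)
Rg=fr(-n,-a);pg=seat+a*(.058-.019+.07);print(pg);plan(pg,Rg,11,pm,hd(-3))
```

```text
[297 236] [330 292] [313.93333333 263.9039548 ]
0 bar mid [-1.3 56.7 22. ] bar end [-1.3 72.8 22. ] stripe [ -0.3 -33.7  25. ] [-0.2 -3.9 25. ]
sides [25.8  2.6 10. ] [-26.4   2.5  10. ]
0.0015 bar mid [-1.3 55.9 23.5] bar end [-1.3 71.8 23.5] stripe [ -0.3 -33.4  26.5] [-0.2 -4.  26.5]
sides [25.5  2.5 11.5] [-26.2   2.3  11.5]
t 13.18 p [ 0.4721 -0.0045  0.1028] z [ 0.037  0.702 -0.711] y [-0.999  0.05  -0.002] q [-0.61  0.14  2.11  0.65  1.41  2.3 ] F [ 0.4  0.6 -0.3] op 1.0 ff 0.0
   [-0.93, 0.01, -0.16] [-0.061, 0.061, -0.148]
   [-0.91, -0.12, -0.21] [-0.061, 0.061, -0.148]
   [-0.87, -0.23, -0.28] [-0.061, 0.061, -0.148]
   [-0.8, -0.34, -0.35] [-0.061, 0.061, -0.148]
   [-0.72, -0.43, -0.42] [-0.061, 0.061, -0.148]
   [-0.63, -0.5, -0.49] [-0.061, 0.061, -0.148]
   [-0.52, -0.55, -0.55] [-0.061, 0.061, -0.148]
   [-0.4, -0.58, -0.62] [-0.061, 0.061, -0.148]
   [-0.27, -0.59, -0.67] [-0.061, 0.061, -0.148]
   [-0.14, -0.58, -0.72] [-0.061, 0.061, -0.148]
[0.47603377 0.01896901 0.15057464]
   [0.04, -0.36, 0.9] [-0.056, -0.056, -0.135]
   [0.14, -0.39, 0.88] [-0.056, -0.056, -0.135]
   [0.24, -0.42, 0.84] [-0.056, -0.056, -0.135]
   [0.34, -0.42, 0.8] [-0.056, -0.056, -0.135]
   [0.44, -0.42, 0.76] [-0.056, -0.056, -0.135]
   [0.54, -0.39, 0.71] [-0.056, -0.056, -0.135]
   [0.63, -0.35, 0.66] [-0.056, -0.056, -0.135]
   [0.71, -0.29, 0.6] [-0.056, -0.056, -0.135]
   [0.77, -0.23, 0.55] [-0.056, -0.056, -0.135]
   [0.83, -0.15, 0.49] [-0.056, -0.056, -0.135]
   [0.87, -0.06, 0.44] [-0.056, -0.056, -0.135]
```

```bash
sed -i 's/np.radians(87);o/np.radians(87.8);o/; s/seat=np.array(\[.472,-.058,.0735\])/seat=np.array([.4715,-.0575,.0760])/' m.py
python3 - <<'E'
from m import *
p0,R0=st();p0=p0-.06*R0[:,2]
pm=np.array([.47,-.02,.24]);plan(pm,hd(-3),10,p0,R0)
E
```

```text
t 13.18 p [ 0.4721 -0.0045  0.1028] z [ 0.037  0.702 -0.711] y [-0.999  0.05  -0.002] q [-0.61  0.14  2.11  0.65  1.41  2.3 ] F [ 0.4  0.6 -0.3] op 1.0 ff 0.0
   [-0.85, 0.01, -0.48] [-0.061, 0.061, -0.148]
   [-0.82, -0.08, -0.54] [-0.061, 0.061, -0.148]
   [-0.77, -0.17, -0.59] [-0.061, 0.061, -0.148]
   [-0.7, -0.24, -0.65] [-0.061, 0.061, -0.148]
   [-0.62, -0.29, -0.71] [-0.061, 0.061, -0.148]
   [-0.53, -0.33, -0.76] [-0.061, 0.061, -0.148]
   [-0.43, -0.35, -0.81] [-0.061, 0.061, -0.148]
   [-0.32, -0.36, -0.86] [-0.061, 0.061, -0.148]
   [-0.22, -0.35, -0.89] [-0.061, 0.061, -0.148]
   [-0.11, -0.31, -0.92] [-0.061, 0.061, -0.148]
```

>>> send_rows(series=[[[0,0,-2,0,0,0,1],[0,0,-4,0,0,0,1],[-0.85,0,-0.5,-0.061,0.061,-0.148,1],[-0.8,-0.1,-0.55,-0.061,0.061,-0.148,1],[-0.75,-0.15,-0.6,-0.061,0.061,-0.148,1],[-0.7,-0.25,-0.65,-0.061,0.061,-0.148,1],[-0.6,-0.3,-0.7,-0.061,0.061,-0.148,1],[-0.55,-0.35,-0.75,-0.061,0.061,-0.148,1],[-0.45,-0.35,-0.8,-0.061,0.061,-0.148,1],[-0.3,-0.35,-0.85,-0.061,0.061,-0.148,1]]])

```text
time: 14.42
eef_pos: [0.4707, -0.0263, 0.2227]
tcp_rot: [0.982, -0.172, -0.057, -0.061]
contact_force: [0.6, -0.3, -0.1]
opening: 0.999
finger_force: 0.0
```

>>> send_rows(series=[[[-0.2,-0.35,-0.9,-0.061,0.061,-0.148,1],[-0.1,-0.3,-0.9,-0.061,0.061,-0.148,1],[0,0,0,0,0,0,1]]])

```text
time: 14.8
eef_pos: [0.4708, -0.0202, 0.2417]
tcp_rot: [1.0, -0.027, 0.002, 0.001]
contact_force: [0.4, -0.5, 0.5]
opening: 0.997
finger_force: 0.0
```

Run:
```python
from m import *
p0,R0=st()
Rg=fr(-n,-a);pg=seat+a*(.043+.07);print(pg);plan(pg,Rg,11)
```

```text
t 14.8 p [ 0.4708 -0.0202  0.2417] z [ 0.004 -0.001 -1.   ] y [-0.054 -0.999  0.001] q [-0.26 -0.21  2.02  0.    1.33  1.37] F [ 0.4 -0.5  0.5] op 0.997 ff 0.0
[0.4745673  0.02234417 0.15590307]
   [0.01, -0.39, 0.78] [-0.056, -0.056, -0.136]
   [0.11, -0.42, 0.75] [-0.056, -0.056, -0.136]
   [0.21, -0.44, 0.72] [-0.056, -0.056, -0.136]
   [0.31, -0.45, 0.68] [-0.056, -0.056, -0.136]
   [0.41, -0.44, 0.64] [-0.056, -0.056, -0.136]
   [0.5, -0.41, 0.59] [-0.056, -0.056, -0.136]
   [0.58, -0.37, 0.54] [-0.056, -0.056, -0.136]
   [0.66, -0.31, 0.48] [-0.056, -0.056, -0.136]
   [0.72, -0.24, 0.43] [-0.056, -0.056, -0.136]
   [0.77, -0.16, 0.38] [-0.056, -0.056, -0.136]
   [0.81, -0.07, 0.32] [-0.056, -0.056, -0.136]
```

>>> send_rows(series=[[[0,-0.4,0.75,-0.056,-0.056,-0.136,1],[0.1,-0.4,0.75,-0.056,-0.056,-0.136,1],[0.2,-0.45,0.7,-0.056,-0.056,-0.136,1],[0.3,-0.45,0.7,-0.056,-0.056,-0.136,1],[0.4,-0.45,0.65,-0.056,-0.056,-0.136,1],[0.5,-0.4,0.6,-0.056,-0.056,-0.136,1],[0.6,-0.35,0.55,-0.056,-0.056,-0.136,1],[0.65,-0.3,0.5,-0.056,-0.056,-0.136,1],[0.7,-0.25,0.45,-0.056,-0.056,-0.136,1],[0.75,-0.15,0.4,-0.056,-0.056,-0.136,1]]])

```text
time: 16.05
eef_pos: [0.4736, 0.0167, 0.1607]
tcp_rot: [0.722, 0.593, -0.26, 0.246]
contact_force: [0.8, -0.1, 0.6]
opening: 0.996
finger_force: 0.0
```

>>> send_rows(series=[[[0.8,-0.05,0.3,-0.056,-0.056,-0.136,1],[0,0,0,0,0,0,1],[0,0,0,0,0,0,1]]])

```text
time: 16.42
eef_pos: [0.4745, 0.0207, 0.1541]
tcp_rot: [0.667, 0.639, -0.278, 0.264]
contact_force: [0.1, -0.3, -0.2]
opening: 1.002
finger_force: 0.0
```

Run:
```python
from m import *
p0,R0=st()
Rg=fr(-n,-a);pg=seat+a*.043;print("to grasp cm",100*R0.T@(pg-p0),"rot",Ro.from_matrix(R0.T@Rg).as_rotvec())
c=cam("wrist");np.save("w6.npy",c,allow_pickle=True);cv2.imwrite("pics/w6.png",c["img"][:,:,::-1])
for z in(70,38):print("bar corners",z,[proj(c,seat+a*z/1000+n*i*.022+np.cross(a,n)*j*.008).round(0).tolist() for i in(-1,1) for j in(-1,1)])
m,_=blobs(c,(20,100,60),(35,255,255),60,(200,120,450,330));q=np.argwhere(m>0)[:,::-1].astype(np.float32);print(q.mean(0),cv2.minAreaRect(q))
```

```text
t 16.43 p [0.4745 0.0207 0.1541] z [-0.033 -0.707 -0.706] y [ 0.999 -0.044 -0.002] q [ 0.23  0.12  2.03 -0.77  1.35  0.59] F [ 0.1 -0.3 -0.2] op 1.002 ff 0.0
to grasp cm [-4.79865156e-03  4.30978108e-02  6.75970176e+00] rot [-0.00594527  0.00100697 -0.00264517]
bar corners 70 [[308.0, 188.0], [330.0, 188.0], [309.0, 243.0], [329.0, 243.0]]
bar corners 38 [[310.0, 179.0], [329.0, 179.0], [310.0, 228.0], [328.0, 228.0]]
[300.77097 209.5889 ] ((319.1688232421875, 235.2622833251953), (128.05409240722656, 125.40830993652344), 76.48343658447266)
```

View pics/w6.png

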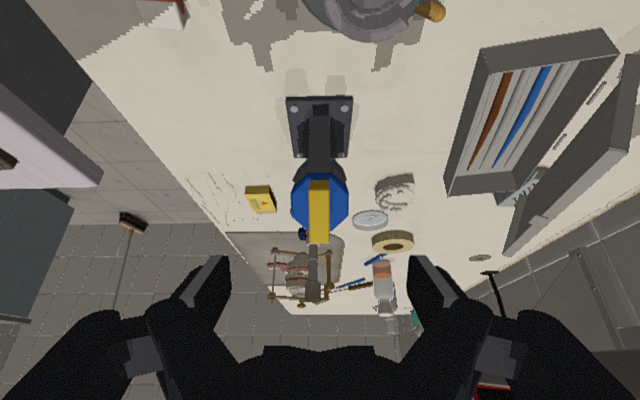

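The bar end sits at u 309–329, v 180–243, exactly where predicted. Advance and grip.

>>> send_rows(series=[[[0,0.05,3,0,0,0,1],[0,0,2.5,0,0,0,1],[0,0,1.2,0,0,0,1],[0,0,0,0,0,0,1],[0,0,0,0,0,0,-1],[0,0,0,0,0,0,-1],[0,0,0,0,0,0,-1],[0,0,0,0,0,0,-1],[0,0,0,0,0,0,-1],[0,0,0,0,0,0,-1]]], force=110)

```text
time: 17.73
eef_pos: [0.4722, -0.0261, 0.1063]
tcp_rot: [0.666, 0.64, -0.278, 0.264]
contact_force: [0.3, 0.7, -0.1]
opening: 0.003
finger_force: 0.0
```

Run:
```python
from m import *
p0,R0=st()
Rg=fr(-n,-a);pg=seat+a*.043;print("to grasp cm",100*R0.T@(pg-p0),"rot",Ro.from_matrix(R0.T@Rg).as_rotvec())
# lift along a by 10 cm, then to above socket: own x heading 154.6
pl=p0-R0[:,2]*.08
pt_=np.array([.5078,.1073,.24]);plan(pt_,hd(154.6),12,pl,R0)
```

```text
t 17.73 p [ 0.4722 -0.0261  0.1063] z [-0.032 -0.708 -0.706] y [ 0.999 -0.041 -0.004] q [ 0.14  0.15  2.1  -0.83  1.22  0.61] F [ 0.3  0.7 -0.1] op 0.003 ff 0.0
to grasp cm [-0.07987371  0.04914494  0.06650445] rot [-0.00451968  0.00155388  0.00151554]
   [0.0, 0.25, -0.92] [-0.038, 0.058, -0.092]
   [0.03, 0.28, -0.9] [-0.038, 0.058, -0.092]
   [0.05, 0.32, -0.89] [-0.038, 0.058, -0.092]
   [0.07, 0.36, -0.87] [-0.038, 0.058, -0.092]
   [0.09, 0.4, -0.85] [-0.038, 0.058, -0.092]
   [0.1, 0.44, -0.83] [-0.038, 0.058, -0.092]
   [0.1, 0.48, -0.81] [-0.038, 0.058, -0.092]
   [0.1, 0.52, -0.78] [-0.038, 0.058, -0.092]
   [0.1, 0.56, -0.76] [-0.038, 0.058, -0.092]
   [0.09, 0.6, -0.73] [-0.038, 0.058, -0.092]
   [0.07, 0.64, -0.7] [-0.038, 0.058, -0.092]
   [0.05, 0.67, -0.67] [-0.038, 0.058, -0.092]
```

The fingers shut fully, so the bar isn't between them. I'll look.

Run:
```python
from m import *
c=cam("wrist");np.save("w7.npy",c,allow_pickle=True);t=cam("top")
A=cv2.resize(c["img"],(480,300));B=cv2.resize(t["img"][180:240,270:334],(320,300),interpolation=cv2.INTER_CUBIC)
cv2.imwrite("pics/w7.png",np.hstack([A,B])[:,:,::-1])
```

```text
(no output)
```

View pics/w7.png

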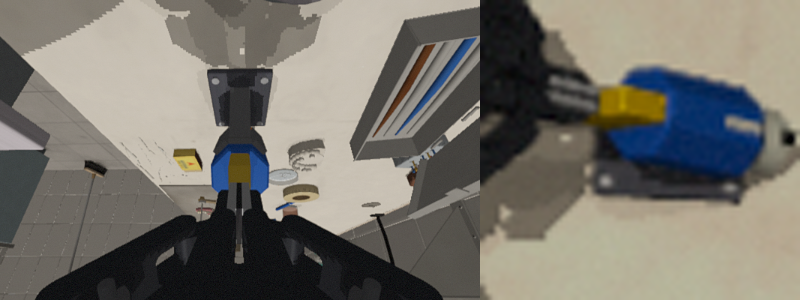

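In the wrist view the bar shows at (240,165) beyond the shut fingertips. The top view shows the cartridge still lying in the rest, with the fingertips just short of the bar end at (600,90). I've used all 10 pictures, so from here I measure numerically by triangulating the bar and case.

Run:
```python
from m import *
L=np.cross(a,n)
for f,win in(("w6",(280,160,360,250)),("w7",(270,180,370,330))):
    c=np.load(f+".npy",allow_pickle=True).item()
    print(f,"TCPpx",proj(c,(c["R"].T@(-c["t"]))+c["R"].T@np.array([0,.02,.186])).round())
    for nm,lo,hi in(("yel",(18,110,40),(35,255,255)),("blue",(105,120,30),(125,255,255))):
        m,b=blobs(c,lo,hi,20,win);q=np.argwhere(m>0)[:,::-1]
        print(nm,[(x,y.tolist()) for x,y in b],q.min(0),q.max(0))
        for v in range(win[1],win[3],6):
            r=q[q[:,1]==v,0]
            if len(r):print((v,int(r.min()),int(r.max()),len(r)),end=" ")
        print()
    print("pred bar70",[proj(c,seat+a*.07+n*i*.022+L*j*.008).round().tolist() for i in(-1,1) for j in(-1,1)])
    print("pred case38 flats",[proj(c,seat+a*.038+x).round().tolist() for x in(-.025*n,.025*n,-.025*L,.025*L)])
h=cv2.cvtColor(c["img"],cv2.COLOR_RGB2HSV)
for v in range(180,330,6):print(v,h[v,314].tolist(),h[v,320].tolist(),h[v,326].tolist())
```

```text
w6 TCPpx [318. 236.]
yel [(1273, [318.7, 211.8])] [306 181] [329 243]
(184, 310, 328, 19) (190, 309, 328, 20) (196, 308, 329, 22) (202, 309, 328, 20) (208, 309, 329, 21) (214, 309, 329, 21) (220, 309, 328, 20) (226, 309, 329, 21) (232, 306, 328, 22) (238, 309, 329, 21) 
blue [(1733, [319.1, 200.0])] [291 172] [347 239]
(172, 321, 329, 3) (178, 302, 337, 36) (184, 295, 344, 30) (190, 292, 346, 33) (196, 291, 347, 35) (202, 291, 347, 35) (208, 291, 347, 35) (214, 292, 347, 34) (220, 297, 342, 24) (226, 303, 335, 12) (232, 299, 304, 6) (238, 300, 304, 5) 
pred bar70 [[308.0, 188.0], [330.0, 188.0], [309.0, 243.0], [329.0, 243.0]]
pred case38 flats [[319.0, 175.0], [319.0, 231.0], [290.0, 204.0], [349.0, 204.0]]
w7 TCPpx [318. 236.]
yel [(1081, [319.2, 224.6])] [270 205] [333 264]
(210, 307, 331, 25) (216, 306, 332, 27) (222, 305, 333, 29) (228, 305, 333, 29) (234, 305, 333, 29) (240, 305, 333, 29) (246, 305, 333, 3) (252, 333, 333, 1) (264, 270, 271, 2) 
blue [(2737, [320.1, 223.3])] [282 192] [369 293]
(192, 304, 335, 32) (198, 298, 341, 44) (204, 292, 348, 34) (210, 286, 354, 42) (216
[... 721 characters left out ...]
 98]
234 [24, 244, 91] [23, 204, 95] [23, 190, 98]
240 [22, 195, 98] [23, 199, 95] [23, 197, 97]
246 [60, 4, 69] [94, 146, 14] [90, 4, 71]
252 [140, 11, 71] [6, 85, 15] [60, 7, 74]
258 [50, 10, 73] [143, 102, 10] [120, 4, 71]
264 [40, 11, 68] [170, 45, 17] [0, 11, 72]
270 [30, 4, 70] [120, 13, 20] [60, 4, 69]
276 [20, 11, 70] [0, 0, 24] [30, 4, 70]
282 [150, 3, 78] [110, 16, 48] [120, 8, 34]
288 [0, 20, 26] [0, 16, 48] [90, 67, 23]
294 [70, 29, 26] [173, 20, 52] [120, 13, 20]
300 [135, 22, 23] [160, 16, 48] [126, 49, 26]
306 [130, 26, 29] [120, 5, 52] [84, 61, 21]
312 [110, 33, 23] [160, 15, 52] [84, 39, 33]
318 [75, 28, 18] [15, 10, 53] [127, 59, 39]
324 [60, 6, 44] [0, 7, 39] [140, 61, 25]
```

Numerically, the bar end is about 20 mm behind the nominal TCP, yet the fingers shut freely. So the real fingertips sit roughly 30 mm short of the TCP, which the wrist images confirm (tips at v≈256 when open). I'll open, advance about 32 mm more while watching the force, and close.

>>> send_rows(series=[[[0,0,0,0,0,0,1],[0,0,0,0,0,0,1],[0,0,0,0,0,0,1],[0,0,0,0,0,0,1],[0,0,0,0,0,0,1],[0,0.05,1.2,0,0,0,1],[0,0,1,0,0,0,1],[0,0,0,0,0,0,1]]])

```text
time: 18.82
eef_pos: [0.471, -0.0424, 0.0897]
tcp_rot: [0.666, 0.64, -0.279, 0.263]
contact_force: [0.4, 0.2, -0.4]
opening: 1.002
finger_force: 0.0
```

Run:
```python
from m import *
p0,R0=st();c=cam("wrist");np.save("w8.npy",c,allow_pickle=True)
win=(260,170,380,340)
for nm,lo,hi in(("yel",(18,110,40),(35,255,255)),("blue",(105,120,30),(125,255,255))):
    m,b=blobs(c,lo,hi,50,win);q=np.argwhere(m>0)[:,::-1];print(nm,b)
    for v in range(win[1],win[3],8):
        r=q[q[:,1]==v,0]
        if len(r):print((v,int(r.min()),int(r.max()),len(r)),end=" ")
    print()
g=cv2.cvtColor(c["img"],cv2.COLOR_RGB2GRAY)
for v in(230,240,250,260,270,280,300):print(v,g[v,160:480:8].tolist())
```

```text
t 18.82 p [ 0.471  -0.0424  0.0897] z [-0.034 -0.708 -0.706] y [ 0.999 -0.042 -0.007] q [ 0.11  0.17  2.11 -0.86  1.18  0.62] F [ 0.4  0.2 -0.4] op 1.002 ff 0.0
yel [(3416, array([320. , 270.1])), (52, array([297.1, 335.3]))]
(218, 308, 333, 26) (226, 260, 335, 34) (234, 304, 336, 33) (242, 303, 337, 35) (250, 303, 337, 35) (258, 303, 336, 34) (266, 304, 336, 33) (274, 283, 336, 35) (282, 304, 336, 33) (290, 304, 336, 33) (298, 304, 336, 33) (306, 304, 358, 37) (314, 305, 336, 32) (322, 317, 329, 7) (330, 260, 265, 5) (338, 293, 300, 8) 
blue [(3824, array([321.2, 240.1]))]
(202, 303, 338, 36) (210, 295, 347, 53) (218, 284, 358, 46) (226, 281, 361, 49) (234, 278, 364, 54) (242, 278, 364, 51) (250, 278, 363, 51) (258, 278, 363, 51) (266, 279, 363, 50) (274, 287, 354, 33) (282, 296, 379, 21) (298, 364, 368, 5) 
230 [101, 101, 97, 166, 189, 191, 174, 192, 189, 189, 161, 169, 175, 158, 186, 25, 78, 73, 73, 68, 62, 69, 75, 72, 76, 43, 191, 197, 193, 183, 127, 180, 169, 172, 188, 188, 187, 191, 190, 192]
240 [102, 101, 102, 102, 196, 191, 162, 163, 190, 189, 169, 190, 189, 188, 189, 73, 80
[... 344 characters left out ...]
14, 129, 124, 127, 128, 124, 120, 58, 80, 81, 131, 150, 152, 150, 125, 79, 80, 75, 183, 186, 78, 86, 89, 56, 1, 69, 187, 190, 190, 191, 190, 189]
270 [104, 101, 101, 101, 71, 60, 66, 3, 17, 115, 125, 132, 134, 129, 139, 138, 80, 82, 128, 155, 156, 155, 122, 81, 81, 126, 190, 189, 168, 163, 53, 23, 22, 13, 71, 16, 194, 192, 192, 192]
280 [104, 103, 100, 23, 52, 69, 7, 16, 10, 107, 126, 130, 134, 139, 146, 134, 141, 81, 122, 154, 155, 154, 122, 84, 193, 190, 187, 119, 71, 92, 170, 11, 13, 16, 34, 64, 13, 198, 191, 190]
300 [61, 12, 10, 75, 75, 4, 1, 13, 18, 95, 96, 95, 100, 124, 123, 141, 84, 93, 100, 155, 158, 156, 110, 193, 135, 68, 97, 51, 130, 131, 131, 193, 14, 22, 21, 21, 74, 12, 19, 18]
```

>>> send_rows(series=[[[0,0,1,0,0,0,1],[0,0,0.5,0,0,0,1],[0,0,0,0,0,0,1],[0,0,0,0,0,0,-1],[0,0,0,0,0,0,-1],[0,0,0,0,0,0,-1],[0,0,0,0,0,0,-1],[0,0,0,0,0,0,-1],[0,0,0,0,0,0,-1]]])

```text
time: 20.0
eef_pos: [0.4728, -0.0517, 0.0821]
tcp_rot: [0.666, 0.64, -0.277, 0.265]
contact_force: [0.6, 6.1, 8.2]
opening: 0.167
finger_force: 110.2
```

Run:
```python
from m import *
p0,R0=st();c=cam("wrist");np.save("w9.npy",c,allow_pickle=True)
win=(240,190,400,360)
for nm,lo,hi in(("yel",(18,110,40),(35,255,255)),("blue",(105,120,30),(125,255,255))):
    m,b=blobs(c,lo,hi,50,win);q=np.argwhere(m>0)[:,::-1];print(nm,b)
    for v in range(win[1],win[3],8):
        r=q[q[:,1]==v,0]
        if len(r):print((v,int(r.min()),int(r.max()),len(r)),end=" ")
    print()
```

```text
t 20.0 p [ 0.4728 -0.0517  0.0821] z [-0.03  -0.708 -0.706] y [ 0.999 -0.04  -0.001] q [ 0.09  0.18  2.12 -0.87  1.16  0.63] F [0.6 6.1 8.2] op 0.167 ff 110.2
yel [(450, array([247.9, 222.9])), (4042, array([318.2, 281.2]))]
(214, 240, 251, 12) (222, 240, 254, 15) (230, 240, 334, 52) (238, 302, 335, 34) (246, 300, 336, 37) (254, 299, 337, 39) (262, 299, 337, 39) (270, 300, 336, 37) (278, 301, 336, 36) (286, 301, 336, 36) (294, 301, 336, 36) (302, 301, 335, 35) (310, 301, 335, 35) (318, 301, 335, 35) (326, 301, 335, 35) (334, 302, 335, 34) (342, 295, 298, 4) 
blue [(2477, array([317.5, 228.9]))]
(206, 298, 336, 39) (214, 290, 344, 55) (222, 282, 357, 74) (230, 276, 360, 52) (238, 273, 363, 56) (246, 272, 364, 36) (254, 272, 364, 15) (262, 273, 364, 4) (286, 375, 377, 3)
```

The bar is now held with 110 N, opening 0.167, and the fingertips rest on the case end, so the foot is about 81.5 mm beyond the TCP. I lift off the floor along the normal first so the lower lug clears the lip, then move above the socket.

Run:
```python
from m import *
p0,R0=st();pl=p0-R0[:,0]*.03+np.array([0,0,.07]);print("up 7cm in tool",100*R0.T@[0,0,.07])
R1=hd(154.6);e=np.array([-.001,0,0])
pt_=np.array([.5078,.1073,.175])-R1@e;print(pt_);plan(pt_,R1,13,pl,R0)
```

```text
t 20.05 p [ 0.4728 -0.0517  0.0822] z [-0.03  -0.708 -0.706] y [ 0.999 -0.04  -0.001] q [ 0.09  0.18  2.12 -0.87  1.16  0.63] F [-1.1  5.1  7.3] op 0.17 ff 110.2
up 7cm in tool [-4.96008922 -0.00997042 -4.939374  ]
[0.50689666 0.10772894 0.175     ]
   [0.98, 0.21, -1.0] [-0.035, 0.053, -0.085]
   [1.01, 0.33, -0.94] [-0.035, 0.053, -0.085]
   [1.02, 0.45, -0.87] [-0.035, 0.053, -0.085]
   [1.02, 0.57, -0.8] [-0.035, 0.053, -0.085]
   [1.01, 0.68, -0.72] [-0.035, 0.053, -0.085]
   [0.98, 0.79, -0.64] [-0.035, 0.053, -0.085]
   [0.95, 0.89, -0.56] [-0.035, 0.053, -0.085]
   [0.89, 0.99, -0.48] [-0.035, 0.053, -0.085]
   [0.83, 1.08, -0.4] [-0.035, 0.053, -0.085]
   [0.75, 1.16, -0.31] [-0.035, 0.053, -0.085]
   [0.67, 1.23, -0.23] [-0.035, 0.053, -0.085]
   [0.57, 1.29, -0.16] [-0.035, 0.053, -0.085]
   [0.47, 1.33, -0.08] [-0.035, 0.053, -0.085]
```

>>> send_rows(series=[[[-1,0,0,0,0,0,-1],[-2,0,0,0,0,0,-1],[-2.5,0,-2.5,0,0,0,-1],[-2.5,0,-2.5,0,0,0,-1],[1,0.2,-1,-0.035,0.053,-0.085,-1],[1,0.35,-0.95,-0.035,0.053,-0.085,-1],[1,0.45,-0.85,-0.035,0.053,-0.085,-1],[1,0.55,-0.8,-0.035,0.053,-0.085,-1],[1,0.7,-0.7,-0.035,0.053,-0.085,-1],[1,0.8,-0.65,-0.035,0.053,-0.085,-1]]])

```text
time: 21.3
eef_pos: [0.4858, 0.0106, 0.1707]
tcp_rot: [0.487, 0.846, -0.16, 0.147]
contact_force: [-0.4, -0.2, -2.8]
opening: 0.172
finger_force: 109.9
```

>>> send_rows(series=[[[0.95,0.9,-0.55,-0.035,0.053,-0.085,-1],[0.9,1,-0.5,-0.035,0.053,-0.085,-1],[0.85,1.1,-0.4,-0.035,0.053,-0.085,-1],[0.75,1.15,-0.3,-0.035,0.053,-0.085,-1],[0.65,1.25,-0.25,-0.035,0.053,-0.085,-1],[0.55,1.3,-0.15,-0.035,0.053,-0.085,-1],[0.45,1.35,-0.1,-0.035,0.053,-0.085,-1],[0,0,0,0,0,0,-1],[0,0,0,0,0,0,-1]]])

```text
time: 22.42
eef_pos: [0.5063, 0.1074, 0.1723]
tcp_rot: [0.221, 0.975, -0.004, -0.003]
contact_force: [-0.3, -0.9, -2.6]
opening: 0.167
finger_force: 109.8
```

Run:
```python
from m import *
p0,R0=st();R1=hd(154.6);pt_=np.array([.5069,.1077,.175])
print("corr cm",100*R0.T@(pt_-p0),"rot",Ro.from_matrix(R0.T@R1).as_rotvec())
c=cam("wrist");np.save("w10.npy",c,allow_pickle=True);print(c["cx"],c["cy"])
for nm,lo,hi,win in(("yel",(18,110,40),(35,255,255),(240,190,400,360)),("blue",(105,120,30),(125,255,255),(240,170,400,360)),("red",(0,120,60),(8,255,255),(150,0,640,300))):
    m,b=blobs(c,lo,hi,4,win);q=np.argwhere(m>0)[:,::-1];print(nm,[(x,y.tolist()) for x,y in b])
    for v in range(win[1],win[3],8):
        r=q[q[:,1]==v,0]
        if nm=="blue" and len(r):print((v,int(r.min()),int(r.max()),len(r)),end=" ")
print("exp red",[proj(c,[.5078+.041*np.cos(t),.1073+.041*np.sin(t),.012]).round().tolist() for t in np.radians([64.6,-115.4])])
t=cam("top");m,b=blobs(t,(0,0,175),(180,50,255),3,(235,165,275,215));print("top base px",proj(t,(.5078,.1073,.052)),proj(t,(.5078,.1073,.0935)));np.save("t10.npy",t,allow_pickle=True)
```

```text
t 22.43 p [0.5063 0.1074 0.1723] z [-0.007 -0.006 -1.   ] y [ 0.43   0.903 -0.009] q [ 0.02 -0.03  1.98 -0.01  1.2  -1.11] F [-0.3 -0.9 -2.6] op 0.167 ff 109.8
corr cm [-0.04199989  0.0555809  -0.2753825 ] rot [-0.0085965  -0.00366986 -0.00156294]
318.39167875901865 203.92130482502188
yel [(3942, [318.3, 280.7])]
blue [(3766, [318.0, 218.8]), (6, [297.8, 324.2])]
(186, 302, 334, 24) (194, 294, 342, 40) (202, 286, 350, 65) (210, 283, 353, 71) (218, 281, 356, 76) (226, 278, 359, 51) (234, 275, 361, 53) (242, 272, 364, 56) (250, 273, 364, 34) (258, 273, 364, 6) red [(951, [263.5, 66.6]), (25, [283.7, 184.1]), (26, [356.1, 184.4])]
exp red [[356.0, 184.0], [284.0, 184.0]]
top base px [252.54493651 191.50939842] [251.08113429 188.49998664]
```

Run:
```python
from m import *
c=np.load("w10.npy",allow_pickle=True).item();g=c["img"].astype(int)
for v in range(168,262,2):print(v,[g[v,u].tolist() for u in(308,312,318,324,330)])
s=lambda x,z,y=0:(lambda Y,Z:(round(c["cx"]+299.77*(y)/Z,1),round(c["cy"]+299.77*Y/Z,1)))(.958*(.0725-x)-.2867*(.1722+z),-.2867*(x-.0725)+.958*(.1722+z))
print("far edge x=25",s(.025,.0495),"near edge",s(.025,-.0265),"near opp",s(-.025,-.0265),"per mm",s(.026,.0495),s(.026,-.0265))
```

```text
168 [[84, 77, 79], [78, 74, 77], [137, 130, 131], [85, 83, 84], [151, 144, 145]]
170 [[83, 78, 78], [88, 84, 85], [56, 59, 56], [47, 50, 47], [159, 151, 152]]
172 [[86, 81, 84], [88, 84, 85], [67, 65, 67], [108, 109, 109], [158, 151, 154]]
174 [[87, 81, 84], [78, 74, 73], [73, 72, 71], [142, 141, 141], [137, 130, 132]]
176 [[73, 71, 70], [72, 69, 70], [41, 41, 41], [88, 87, 87], [131, 128, 128]]
178 [[73, 71, 73], [72, 72, 71], [5, 2, 3], [70, 70, 70], [143, 139, 140]]
180 [[71, 70, 69], [73, 72, 72], [11, 10, 14], [59, 57, 58], [115, 115, 115]]
182 [[73, 70, 69], [69, 66, 69], [55, 55, 49], [15, 16, 18], [68, 66, 67]]
184 [[14, 29, 64], [22, 35, 68], [87, 84, 76], [6, 27, 63], [12, 25, 63]]
186 [[11, 30, 62], [2, 28, 63], [87, 84, 79], [11, 30, 64], [14, 32, 65]]
188 [[15, 31, 65], [9, 27, 63], [89, 84, 78], [9, 27, 63], [9, 27, 61]]
190 [[21, 33, 67], [5, 30, 62], [87, 85, 78], [8, 29, 63], [7, 27, 64]]
192 [[0, 24, 60], [2, 21, 58], [87, 84, 78], [17, 29, 64], [14, 31, 64]]
194 [[12, 33, 66], [11, 29, 62], [57, 61, 74], [13, 28, 63], [4, 28, 62]]
196 [[16, 35, 67], [6, 25, 61], [1
[... 1815 characters left out ...]
, 17], [79, 65, 13], [84, 67, 22], [82, 66, 18], [81, 66, 14]]
248 [[82, 65, 17], [82, 67, 14], [80, 65, 14], [83, 68, 20], [79, 62, 16]]
250 [[84, 71, 21], [84, 70, 20], [84, 68, 18], [85, 71, 22], [84, 68, 11]]
252 [[87, 72, 15], [92, 75, 24], [88, 75, 26], [89, 74, 17], [87, 71, 16]]
254 [[85, 69, 9], [88, 71, 16], [87, 70, 18], [88, 73, 16], [90, 74, 23]]
256 [[89, 75, 21], [91, 74, 23], [89, 72, 13], [89, 75, 19], [89, 71, 18]]
258 [[90, 74, 16], [90, 73, 14], [89, 74, 19], [90, 74, 22], [90, 73, 18]]
260 [[90, 72, 18], [88, 70, 19], [85, 69, 7], [89, 73, 21], [88, 70, 12]]
far edge x=25 (318.4, 180.0) near edge (318.4, 211.2) near opp (318.4, 296.3) per mm (318.4, 178.7) (318.4, 209.4)
```

The red dots match the predicted base pose to the pixel. Edge rows give a cartridge axis offset of about −2 mm along tool x. Correct and descend to the rim.

>>> send_rows(series=[[[0.06,0.06,0,-0.008,-0.004,0,-1],[0,0,1.6,0,0,0,-1],[0,0,1.5,0,0,0,-1],[0,0,0,0,0,0,-1],[0,0,0,0,0,0,-1]]])

```text
time: 23.15
eef_pos: [0.5072, 0.1084, 0.1422]
tcp_rot: [0.22, 0.975, 0.0, 0.001]
contact_force: [-0.3, 0.6, -3.7]
opening: 0.171
finger_force: 109.6
```

```bash
cat > chk.py <<'E'
from m import *
import sys
ang=float(sys.argv[1]) if len(sys.argv)>1 else 154.6
p0,R0=st();R1=hd(ang);tg=np.array([.5078,.1073,p0[2]])-R1@[-.002,0,0]
s=ctrl.get_state();print("corr cm",np.round(100*R0.T@(tg-p0),2),"rot",np.round(Ro.from_matrix(R0.T@R1).as_rotvec(),3),"Ftool",np.round(R0.T@s["contact_force"],1),"Mtool",np.round(R0.T@s["wrist_torque"],2),"foot z est",p0[2]-.0815)
E
python3 chk.py
```

```text
t 23.15 p [0.5072 0.1084 0.1422] z [ 0.002  0.    -1.   ] y [0.429 0.903 0.001] q [ 0.01 -0.    2.01  0.    1.13 -1.11] F [-0.3  0.6 -3.7] op 0.171 ff 109.6
corr cm [ 0.1  -0.07 -0.  ] rot [ 0.001  0.002 -0.   ] Ftool [0.6 0.3 3.7] Mtool [0.03 0.02 0.01] foot z est 0.060702795457202016
```

>>> send_rows(series=[[[0.1,-0.07,0.3,0,0,0,-1],[0,0,0.5,0,0,0,-1],[0,0,0.4,0,0,0,-1],[0,0,0.3,0,0,0,-1],[0,0,0,0,0,0,-1]]])

```text
time: 23.78
eef_pos: [0.5057, 0.1082, 0.127]
tcp_rot: [0.22, 0.975, 0.0, 0.001]
contact_force: [-0.5, 0.3, -3.3]
opening: 0.169
finger_force: 109.6
```

```bash
python3 chk.py
```

```text
t 23.77 p [0.5057 0.1082 0.127 ] z [ 0.002  0.    -1.   ] y [0.429 0.903 0.001] q [ 0.01  0.01  2.03  0.    1.1  -1.11] F [-0.5  0.3 -3.3] op 0.169 ff 109.6
corr cm [-0.03  0.01  0.  ] rot [ 0.001  0.001 -0.   ] Ftool [0.6 0.1 3.3] Mtool [-0.05 -0.02  0.07] foot z est 0.045513809216767856
```

>>> send_rows(series=[[[0,0,0.3,0,0,0,-1],[0,0,0.3,0,0,0,-1],[0,0,0,0,0,0,-1]]])

```text
time: 24.15
eef_pos: [0.5063, 0.108, 0.1213]
tcp_rot: [0.22, 0.976, 0.0, 0.002]
contact_force: [0.6, -0.7, -3.9]
opening: 0.167
finger_force: 109.3
```

```bash
python3 chk.py
```

```text
t 24.15 p [0.5063 0.108  0.1213] z [ 0.003 -0.    -1.   ] y [0.429 0.903 0.001] q [ 0.01  0.02  2.03 -0.    1.09 -1.11] F [ 0.6 -0.7 -3.9] op 0.167 ff 109.3
corr cm [ 0.03 -0.   -0.  ] rot [ 0.001  0.003 -0.   ] Ftool [-0.9 -0.4  3.9] Mtool [ 0.03 -0.37 -0.05] foot z est 0.039806667095441686
```

>>> send_rows(series=[[[0,0,0.3,0,0,0,-1],[0,0,0.3,0,0,0,-1],[0,0,0.3,0,0,0,-1],[0,0,0.3,0,0,0,-1],[0,0,0,0,0,0,-1]]])

```text
time: 24.78
eef_pos: [0.5066, 0.1081, 0.1105]
tcp_rot: [0.22, 0.976, 0.0, 0.002]
contact_force: [-1.3, -1.5, 4.9]
opening: 0.167
finger_force: 110.7
```

```bash
python3 chk.py
```

```text
t 24.77 p [0.5066 0.1081 0.1105] z [ 0.003 -0.    -1.   ] y [0.429 0.903 0.001] q [ 0.01  0.03  2.04 -0.    1.07 -1.11] F [-1.3 -1.5  4.9] op 0.167 ff 110.7
corr cm [ 0.06 -0.02 -0.  ] rot [ 0.001  0.003 -0.   ] Ftool [ 0.6 -1.9 -4.9] Mtool [ 0.52 -0.04  0.03] foot z est 0.028998274724092832
```

>>> send_rows(series=[[[0,0,0.3,0,0,0,-1],[0,0,0.3,0,0,0,-1],[0,0,0.1,0,0,0,-1],[0,0,0,0,0,0,-1]]])

```text
time: 25.28
eef_pos: [0.5067, 0.1081, 0.1041]
tcp_rot: [0.22, 0.976, 0.0, 0.002]
contact_force: [-1.7, -2.1, 7.6]
opening: 0.169
finger_force: 111.2
```

```bash
python3 chk.py
```

```text
t 25.27 p [0.5067 0.1081 0.1041] z [ 0.004 -0.    -1.   ] y [0.429 0.903 0.001] q [ 0.01  0.04  2.04 -0.    1.05 -1.11] F [-1.7 -2.1  7.6] op 0.169 ff 111.2
corr cm [ 0.07 -0.03 -0.  ] rot [ 0.001  0.003 -0.   ] Ftool [ 0.6 -2.6 -7.6] Mtool [0.63 0.21 0.04] foot z est 0.02259738623309475
```

>>> send_rows(series=[[[0,0,0.15,0,0,0,-1],[0,0,0.15,0,0,0,-1],[0,0,0,0,0,0,-1]]])

```text
time: 25.65
eef_pos: [0.5068, 0.1081, 0.1014]
tcp_rot: [0.22, 0.976, 0.0, 0.002]
contact_force: [-2.7, -1.5, 9.6]
opening: 0.169
finger_force: 111.4
```

>>> send_rows(series=[[[0,0,0.15,0,0,0,-1],[0,0,0,0,0,0,-1]]])

```text
time: 25.9
eef_pos: [0.5068, 0.1082, 0.1001]
tcp_rot: [0.22, 0.976, 0.0, 0.002]
contact_force: [-1.6, -1.8, 10.5]
opening: 0.176
finger_force: 111.5
```

>>> send_rows(series=[[[0,0,0.15,0,0,0,-1],[0,0,0,0,0,0,-1]]])

```text
time: 26.15
eef_pos: [0.5069, 0.1081, 0.0992]
tcp_rot: [0.22, 0.976, 0.0, 0.002]
contact_force: [-3.3, -2.0, 12.5]
opening: 0.171
finger_force: 112.0
```

Spring compressed; the case just meets the rim at TCP z≈0.0993. Back off 1.5 mm and start turning clockwise.

>>> send_rows(series=[[[0,0,-0.13,0,0,0,-1],[0,0.03,0,0,0,0.12,-1],[0,0.03,0,0,0,0.12,-1],[0,0.03,0,0,0,0.12,-1],[0,0.03,0,0,0,0.12,-1],[0,0,0,0,0,0,-1]]])

```text
time: 26.9
eef_pos: [0.5087, 0.1091, 0.1005]
tcp_rot: [0.446, 0.895, 0.001, 0.003]
contact_force: [-0.3, -2.2, 10.1]
opening: 0.169
finger_force: 111.2
```

```bash
python3 chk.py 127.1
```

```text
t 26.9 p [0.5087 0.1091 0.1005] z [ 0.007 -0.    -1.   ] y [0.798 0.602 0.005] q [ 0.02  0.05  2.04 -0.    1.04 -0.63] F [-0.3 -2.2 10.1] op 0.169 ff 111.2
corr cm [ 0.11 -0.18 -0.  ] rot [ 0.005  0.004 -0.001] Ftool [ -1.6  -1.5 -10.1] Mtool [ 0.56 -0.33  0.08] foot z est 0.01901959159996823
```

>>> send_rows(series=[[[0,-0.05,0,0,0,0.12,-1],[0,-0.03,0,0,0,0.12,-1],[0,0,0,0,0,0.12,-1],[0,0.02,0,0,0,0.12,-1],[0,0.02,0,0,0,0.12,-1],[0,0,0,0,0,0,-1]]])

```text
time: 27.65
eef_pos: [0.5093, 0.1089, 0.1009]
tcp_rot: [0.69, 0.723, 0.003, 0.003]
contact_force: [-0.1, -1.7, 9.2]
opening: 0.17
finger_force: 111.3
```

```bash
python3 chk.py 92.7
```

```text
t 27.65 p [0.5093 0.1089 0.1009] z [ 0.009  0.    -1.   ] y [0.999 0.046 0.009] q [ 0.02  0.05  2.04  0.    1.04 -0.03] F [-0.1 -1.7  9.2] op 0.17 ff 111.3
corr cm [ 0.05 -0.15 -0.  ] rot [ 0.009  0.    -0.001] Ftool [-1.7 -0.1 -9.2] Mtool [ 0.05 -0.46  0.01] foot z est 0.01938290271276291
```

>>> send_rows(series=[[[0,-0.05,0,0.003,0,0.12,-1],[0,-0.02,0,0.003,0,0.12,-1],[0,0,0,0,0,0.12,-1],[0,0.02,0,0,0,0.12,-1],[0,0,0,0,0,0.01,-1],[0,0,0,0,0,0,-1]]])

```text
time: 28.4
eef_pos: [0.5094, 0.1087, 0.1011]
tcp_rot: [0.845, 0.535, 0.002, 0.001]
contact_force: [0.8, -0.3, 9.4]
opening: 0.166
finger_force: 111.5
```

```bash
python3 chk.py 64.6
```

```text
t 28.4 p [0.5094 0.1087 0.1011] z [ 0.005  0.    -1.   ] y [ 0.904 -0.428  0.004] q [0.02 0.05 2.04 0.   1.05 0.46] F [ 0.8 -0.3  9.4] op 0.166 ff 111.5
corr cm [ 0.   -0.08 -0.  ] rot [ 0.004 -0.002  0.001] Ftool [ 0.1  0.9 -9.4] Mtool [-0.35 -0.3  -0.02] foot z est 0.019626792992433417
```

>>> send_rows(series=[[[0,-0.05,-0.2,0,0,0,-1],[0,0,-0.2,0,0,0,-1],[0,0,-0.1,0,0,0,-1],[0,0,0,0,0,0,-1]]])

```text
time: 28.9
eef_pos: [0.5091, 0.1088, 0.1058]
tcp_rot: [0.845, 0.535, 0.002, 0.001]
contact_force: [2.1, -1.6, 7.2]
opening: 0.165
finger_force: 111.1
```

```bash
python3 chk.py 64.6
```

```text
t 28.9 p [0.5091 0.1088 0.1058] z [ 0.006  0.    -1.   ] y [ 0.904 -0.428  0.005] q [0.02 0.05 2.04 0.   1.05 0.46] F [ 2.1 -1.6  7.2] op 0.165 ff 111.1
corr cm [ 0.01 -0.06 -0.  ] rot [ 0.005 -0.003  0.001] Ftool [-0.5  2.6 -7.2] Mtool [-0.66 -0.22 -0.03] foot z est 0.024310065701959246
```

>>> send_rows(series=[[[0,0,-0.15,0,0,0,-1],[0,0,0,0,0,0,-1]]])

```text
time: 29.15
eef_pos: [0.5089, 0.1087, 0.1067]
tcp_rot: [0.845, 0.535, 0.002, 0.001]
contact_force: [3.8, -1.6, 6.8]
opening: 0.17
finger_force: 110.2
```

```bash
python3 chk.py 64.6
```

```text
t 29.15 p [0.5089 0.1087 0.1067] z [ 0.005  0.    -1.   ] y [ 0.904 -0.428  0.005] q [0.02 0.04 2.04 0.   1.06 0.46] F [ 3.8 -1.6  6.8] op 0.17 ff 110.2
corr cm [ 0.02 -0.04 -0.  ] rot [ 0.005 -0.002  0.001] Ftool [ 0.3  4.2 -6.8] Mtool [-1.1  -0.13 -0.08] foot z est 0.02518850501790669
```

>>> send_rows(series=[[[0,0.07,-0.1,0.004,0,0,-1],[0,0,0,0,0,0,-1]]])

```text
time: 29.4
eef_pos: [0.509, 0.1086, 0.1067]
tcp_rot: [0.845, 0.535, 0.001, -0.001]
contact_force: [5.2, -0.6, 4.0]
opening: 0.17
finger_force: 109.6
```

```bash
python3 chk.py 64.6
```

```text
t 29.4 p [0.509  0.1086 0.1067] z [ 0.     0.002 -1.   ] y [ 0.904 -0.428 -0.001] q [0.01 0.05 2.03 0.   1.06 0.46] F [ 5.2 -0.6  4. ] op 0.17 ff 109.6
corr cm [ 0.03 -0.06  0.  ] rot [-0.001 -0.002  0.001] Ftool [ 1.7  5.  -4. ] Mtool [-1.45  0.07 -0.03] foot z est 0.025217143129091735
```

The lugs have risen to the notch roof. Release and retreat straight up.

>>> send_rows(series=[[[0,0,0,0,0,0,-0.5],[0,0,0,0,0,0,-0.2],[0,0,0,0,0,0,0.2],[0,0,0,0,0,0,0.2],[0,0,0,0,0,0,0.2],[0,0,-1,0,0,0,0.2],[0,0,-2.5,0,0,0,0.2],[0,0,-3,0,0,0,0.2],[0,0,-3,0,0,0,0.2],[0,0,0,0,0,0,0.2]]])

```text
time: 30.65
eef_pos: [0.5089, 0.1085, 0.204]
tcp_rot: [0.845, 0.535, 0.001, -0.001]
contact_force: [0.4, 0.1, -0.3]
opening: 0.598
finger_force: 0.0
```

Run:
```python
from m import *
st();c=cam("wrist");np.save("w11.npy",c,allow_pickle=True)
win=(230,120,420,330)
for nm,lo,hi in(("yel",(18,110,40),(35,255,255)),("blue",(105,120,30),(125,255,255)),("red",(0,120,60),(8,255,255))):
    m,b=blobs(c,lo,hi,4,win);q=np.argwhere(m>0)[:,::-1];print(nm,[(x,y.tolist()) for x,y in b][:8])
    for v in range(win[1],win[3],8):
        r=q[q[:,1]==v,0]
        if nm!="red" and len(r):print((v,int(r.min()),int(r.max()),len(r)),end=" ")
    if nm=="yel":
        k,b2=blobs(c,lo,hi,300,win);n_,l,s,ce=cv2.connectedComponentsWithStats(m);i=1+np.argmax(s[1:,4]);Q=np.argwhere(l==i)[:,::-1].astype(np.float32);print("\nrect",cv2.minAreaRect(Q),Q.mean(0))
        for tz in(.164,.168,.172):print(tz,np.round(pt(c,*ce[i],tz),4))
ax=np.radians(64.6);X=np.array([np.cos(ax),np.sin(ax),0]);Y=np.array([-X[1],X[0],0]);B=np.array([.5078,.1073,0])
for z in(.168,):print("\nexp bar top, home",[proj(c,B+[0,0,z]+i*.022*X+j*.008*Y).round(1).tolist() for i in(-1,1) for j in(-1,1)])
print("exp case top flats",[proj(c,B+[0,0,.136]+v).round(1).tolist() for v in(.025*X,-.025*X,.025*Y,-.025*Y)],"exp case bottom",[proj(c,B+[0,0,.060]+v).round(1).tolist() for v in(.025*X,.025*Y,-.025*Y)])
```

```text
t 30.65 p [0.5089 0.1085 0.204 ] z [-0.     0.003 -1.   ] y [ 0.904 -0.429 -0.001] q [ 0.01 -0.06  1.95  0.    1.25  0.46] F [ 0.4  0.1 -0.3] op 0.598 ff 0.0
yel [(127, [363.4, 167.6]), (1290, [319.1, 212.2]), (121, [362.9, 186.8])]
(168, 355, 372, 18) (184, 310, 370, 32) (192, 309, 329, 21) (200, 309, 329, 21) (208, 309, 329, 21) (216, 309, 329, 21) (224, 309, 329, 21) (232, 310, 329, 20) (240, 310, 329, 20) 
rect ((319.0, 212.5), (63.0, 20.0), 90.0) [319.12714 212.18915]
0.164 [0.5101 0.1116 0.164 ]
0.168 [0.5106 0.1128 0.168 ]
0.172 [0.5112 0.114  0.172 ]
blue [(2052, [318.9, 194.7])]
(168, 305, 332, 23) (176, 297, 341, 45) (184, 294, 344, 30) (192, 290, 348, 36) (200, 290, 348, 37) (208, 291, 347, 34) (216, 291, 347, 35) (224, 300, 338, 16) red [(25, [319.0, 144.4]), (158, [233.5, 223.3])]

exp bar top, home [[329.4, 247.6], [308.2, 247.5], [330.1, 191.2], [307.8, 191.1]]
exp case top flats [[319.0, 178.1], [318.8, 235.1], [289.1, 207.3], [348.7, 207.4]] exp case bottom [[319.0, 163.6], [295.9, 186.6], [342.1, 186.7]]
```

Run:
```python
from m import *
B=np.array([.5078,.1073,0])
for k in("scene","top"):
    c=cam(k)
    e=proj(c,B+[0,0,.098]);w=tuple(int(x) for x in(e[0]-25,e[1]-35,e[0]+25,e[1]+35))
    m,b=blobs(c,(105,110,30),(125,255,255),10,w);q=np.argwhere(m>0)[:,::-1]
    print(k,"exp case mid",e.round(1),"blue",b,q.min(0),q.max(0),"exp case top/bot axis",proj(c,B+[0,0,.136]).round(1),proj(c,B+[0,0,.06]).round(1))
    if k=="scene":
        for v in range(q[:,1].min(),q[:,1].max()+1,2):
            r=q[q[:,1]==v,0];print((v,int(r.min()),int(r.max())) if len(r) else v,end=" ")
```

```text
scene exp case mid [269.4 203.1] blue [(231, array([268.1, 203.8]))] [260 195] [276 216] exp case top/bot axis [268.4 192.4] [270.3 213.4]
(195, 260, 275) (197, 261, 275) (199, 261, 275) (201, 262, 275) (203, 262, 275) (205, 263, 275) (207, 263, 275) (209, 264, 276) (211, 263, 276) (213, 263, 276) (215, 266, 273) top exp case mid [250.9 188.2] blue [(11, array([259.5, 189.1]))] [259 186] [261 191] exp case top/bot axis [249.5 185.2] [252.3 190.9]
```

The scene view matches the home pose to about a pixel, and the fit is upright. Handing in.

```bash
python3 -c "
from plant import ctrl
print(ctrl.sign_off())"
```

```text
the job is handed in; nothing more can be done
None
```

I fitted the cartridge: rested, regripped by the bar, stood in the socket, pushed down, turned a quarter clockwise and released upright with its lugs up in the notches. I handed it in at about 31 s, but no verdict came back and I did not do a final check of the other things on the bench.

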